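Load the transit tray and lock its hold-down arm with the detent pin

TASK

The hold-down arm of the transit tray is pinned shut. Pull out its detent pin, swing the arm aside and pin it open in the index plate's other hole; stand every carton that is on the bench upright on the floor of the tray, one to a compartment, while the arm stays pinned open; then pull the pin again, bring the arm back over the row and lock it by pushing the pin fully home through the closed hole. Leave the other things on the bench where they are.

Things in the scene. Friction and masses are not known exactly. Their poses are not given: they have to be found in the camera images.
- tray: Grey steel transit tray bolted to the bench, base 345 x 92 x 8 mm. Origin: on the bench on the arm's pivot axis; z up; its row of four compartments runs from the pivot along its own -x. A post at the pivot carries a level steel index plate, 74 to 82 mm above the bench, its edges 67 mm from the pivot on the -x, -y and +y sides and 25 mm on +x, with two pin holes of 11.6 mm and a wider park hole.
- hold_bar (a joint): Angle (rad) of the hold-down arm, a flat steel bar 276 mm long from its pivot, 28 to 32 mm wide, top 92 mm and rubber underside 80 mm above the bench. 0: closed, over the middle of the row. Grows anticlockwise from above to 1.571: open, along the tray's -y. Goes past both (-0.12 to 1.72) with no click; needs about 1 N at the handle and stays where left. Pinned it rattles 0.03.
- handle (a point): Middle of the arm's handle, an upright round black post 16 mm across on the arm, 262 mm from the pivot. It stands from 92 to 136 mm above the bench; this point is at 114 mm.
- closed_hole (a point): Centre of the index plate's hole for the closed arm, 50 mm from the pivot along the tray's -x; the point is at the arm's top face (92 mm above the bench), where the underside of the pin's shoulder rests when fully home. The arm's own 12 mm hole, 50 mm from the pivot, must lie over it.
- open_hole (a point): The same for the open arm: the index plate's other hole, 50 mm from the pivot along the tray's -y, point at 92 mm.
- park_hole (a point): Centre of the index plate's plain 15 mm park hole, 45 mm along the tray's -x and 50 mm along its +y from the pivot, clear of the arm; the point is at the plate's top (82 mm). The pin drops in without its balls catching and stands there on its shoulder, handy while the hand is wanted for the arm.
- pin: Ball-lock pin, upright in its hole. Origin: on its axis, underside of its shoulder (24 mm across, 4 mm thick); z up. Above: round black grip 22 mm across, 4 to 40 mm up, button to 45 mm. Below: 10 mm shank reaching 36 mm down, the last 10 mm tapering to 4 mm, with two sprung balls 21 mm down, which spring out under the index plate when home: 5 to 12 N to pull out or push in.
- cell1 (a point): Centre of the floor of compartment 1, 96 mm from the pivot, 8 mm above the bench. Inside 46 mm (along the row) x 62 mm; thin upstands all round, tops 22 mm above the bench.
- cell2 (a point): Centre of the floor of compartment 2, 146 mm from the pivot, 8 mm above the bench. Inside 46 mm (along the row) x 62 mm; thin upstands all round, tops 22 mm above the bench.
- cell3 (a point): Centre of the floor of compartment 3, 196 mm from the pivot, 8 mm above the bench. Inside 46 mm (along the row) x 62 mm; thin upstands all round, tops 22 mm above the bench.
- cell4 (a point): Centre of the floor of compartment 4, 246 mm from the pivot, 8 mm above the bench. Inside 46 mm (along the row) x 62 mm; thin upstands all round, tops 22 mm above the bench.
- carton1: Small taped cardboard carton, 38 (own x) x 50 (own y) x 66 mm tall, 0.12 to 0.28 kg, heavy at the bottom; origin: centre of its underside, z up. It fits a compartment upright with its 50 mm side across the row, either way round. May be absent.
- carton2: Small taped cardboard carton, 38 (own x) x 50 (own y) x 66 mm tall, 0.12 to 0.28 kg, heavy at the bottom; origin: centre of its underside, z up. It fits a compartment upright with its 50 mm side across the row, either way round. May be absent.
- carton3: Small taped cardboard carton, 38 (own x) x 50 (own y) x 66 mm tall, 0.12 to 0.28 kg, heavy at the bottom; origin: centre of its underside, z up. It fits a compartment upright with its 50 mm side across the row, either way round. May be absent.
- carton4: Small taped cardboard carton, 38 (own x) x 50 (own y) x 66 mm tall, 0.12 to 0.28 kg, heavy at the bottom; origin: centre of its underside, z up. It fits a compartment upright with its 50 mm side across the row, either way round. May be absent.
- camera: Bystander, to be left where it is: film camera, 125 x 38 x 88 mm, lens to one side. Origin: centre of its underside.
- lens: Bystander, to be left where it is: black camera lens standing on end, 62 mm across, 64 mm tall. Origin: centre of its underside.
- tape_roll: Bystander, to be left where it is: roll of brown packing tape lying flat, 96 mm across, 48 mm tall. Origin: centre of its underside.
- marker: Bystander, to be left where it is: marker pen, 130 mm long, 16 mm thick. Origin: centre of its underside.
- tape_measure: Bystander, to be left where it is: tape measure in a grey case, 66 x 60 x 38 mm. Origin: centre of its underside.
- cutter: Bystander, to be left where it is: closed box cutter, 150 x 26 x 14 mm. Origin: centre of its underside.
- bike_bell: Bystander, to be left where it is: bicycle bell, 54 mm across, 36 mm tall. Origin: centre of its underside.

How it is judged:
By the outcome, as a careful person would: the job done as asked, in the order asked, and still so for the second after the job is handed in, with the robot touching nothing.
Of carton1, carton2, carton3, carton4 only 2 to 4 are there at a start; the rules pass over those that are not, and their reading is None.
At some moment in a run one of carton1, carton2, carton3, carton4 may be knocked a few centimetres aside while the robot is not near it.
It also fails if it takes over 210 s, if anything falls off the work surface, if the arm or the gripper's body presses on something with over 40 N, if the wrist force passes 120 N, or if a joint passes its speed limit or range.

ROBOT

A 7-joint arm with a two-finger parallel gripper is mounted at the origin on the work surface. World frame = base frame: x ahead of the robot, y to its left, z up, the work surface at z = 0. Lengths are in m, angles in rad, forces in N, time in s.
With the tool pointing down it reaches from about 0.425 to 0.875 m from the base axis. Payload 4.7 kg.
Tool frame: the origin (TCP) lies on the centre line of the jaws, within the pads' length; the fingertips stand 22 mm ahead of it and the grasp point (between the pads) lies 3 mm ahead of it (ctrl.tcp_to_tips is the z of the fingertips in the tool frame, in m); z points along the fingers, y is the direction in which the jaws open and shut (so a half turn about z gives the same grasp; the last joint's range is limited). The gripper opens to 87 mm and grips with 3 to 60 N. Pads are 19 mm wide; open, the fingers measure 117 mm over their backs; the gripper's body (75 mm by 190 mm) begins 51 mm behind the grasp point.
Start: joints at [1.254, 0.321, -0.07, 1.45, 0.023, 1.371, -0.057], TCP at [0.211, -0.615, 0.245] pointing down, gripper open.
Joint ranges: [-2.86, 2.86], [-0.3, 2.09], [-1.38, 1.24], [0.06, 2.45], [-1.56, 4.7], [0.09, 2.05], [-2.69, 2.69]. Speed limits (rad/s): [2.57, 2.57, 3.14, 3.14, 3.14, 3.14, 3.14].

INTERFACE

Orientations are given as a rotation vector (axis times angle).
In Python, from bench import ctrl, cams gives the robot as it stands.
- The arm moves only by the tool move_arm, never from a script. Its argument "deltas" is a list of rows, each an object with "linear": the shift along the tool's x, y, z as a fraction of full scale, a list of three; "turn": the turn, a rotation vector about the tool's x, y, z as a fraction of full scale, a list of three; "claw": the closure, from 0 (fully open) to 1 (shut). In form: [{"linear": [tx, ty, tz], "turn": [wx, wy, wz], "claw": claw}, ...]. A call has 1 to 20 rows; each row shifts and turns the commanded pose from where the row before left it, along the tool's axes as they then stand; what a row does not reach is not made up. Full scale, the value 1, is 0.03 m for a shift and 4 degrees for a turn. A row lasts 1/12 s, in which the tool goes at most 41.7 mm and 7.16 degrees, less where a joint would pass 70% of its speed; a pose out of reach is approached as far as the arm can. A call with a number of a shift or a turn outside -1 to 1 is refused whole. A call with a gripper value outside its range is refused whole. The fingers move at their own pace and stop on an object; "grip_force" is the grip in N (left out, the last holds). Time passes only in rows, so rows that do not move let the fingers close. It gives the time, the measured TCP pose, the force and the opening at its end, in the units of the state.
- ctrl.get_state(): the state, without advancing time (a new reading comes with each control period).
- cams.get_image(name): name is "side" or "top"; returns a dict with "image" (480x640x3 uint8, red, green, blue), "K" (3x3 intrinsics, pixels), "world_from_camera" (4x4, takes a point from camera to world coordinates). Camera axes: x right, y down, z forward; pixel columns grow to the right and rows downward; lengths in m; the calibration is good to about 2 mm. A picture is of the moment at which its call begins. There is no depth.
- ctrl.close_job(): hands the job in, once; it reports no verdict.
The state is a dict: "time": time; "joint_positions": joint angles; "qd": joint speeds; "joint_torque": joint torques, N m; "position": TCP position; "tool_rot": TCP orientation; "ft_force": force on the tool from outside, world axes, zero at the start; "torque": the same for the moment, N m; "grip_width": opening from 0.0 (shut) to 1.0 (fully open).
Only numpy, scipy, OpenCV 4.12 (cv2) and the standard library are available. Lean on these libraries where they do the work, as an engineer would, in place of code of your own. Each camera call takes 0.05 s, during which the arm holds its last target. There are 200 camera calls.

## Working session

There is one attempt and no reset: what is moved stays moved. The work goes in short steps, Python scripts to look and compute and a tool call to move; the robot and the scene stay as the last step left them, time stands still between calls to the robot, and variables do not carry over. Pictures are saved under pics/ and viewed, about 12 in all and at most 16, crops included, and the job is handed in when it is done.

Besides the shell and the picture viewer there is one more tool, called as name([rows], argument=value, ...), one row to a line, values as JSON. move_arm: Moves the arm, as the interface text tells. Shift numbers are shares of 0.03 m and turn numbers shares of 4 degrees, none past 1 either way. Its arguments: {"type":"object","properties":{"deltas":{"type":"array"},"grip_force":{"type":"number"}},"required":["deltas"]}

```bash
ls && mkdir -p pics && python3 - <<'E'
from bench import ctrl,cams
import cv2,numpy as np
print(ctrl.get_state())
for n in("top","side"):
    d=cams.get_image(n); cv2.imwrite(f"pics/{n}0.png",d["image"][:,:,::-1]); print(n,d["K"].tolist(),np.round(d["world_from_camera"],4).tolist())
E
```

```text
pics
{'time': 0.0, 'joint_positions': array([ 1.25407704,  0.32183533, -0.07008924,  1.45169219,  0.02259442,
        1.37082194, -0.05689419]), 'qd': array([ 0.00066102, -0.00086885,  0.00055571, -0.00057466,  0.0007864 ,
       -0.00106202,  0.00033826]), 'joint_torque': array([-9.77288109e-04, -4.91284704e+01, -4.04574433e-01, -3.12533391e+01,
       -6.40514656e-02,  4.36721637e-02,  1.68771858e-04]), 'position': array([ 0.21091813, -0.61426836,  0.24344489]), 'tool_rot': array([-3.09680371e+00, -5.17028146e-01,  6.53795212e-04]), 'ft_force': array([0.13390599, 0.47160827, 0.44638405]), 'torque': array([ 0.0100743 , -0.01625104,  0.01280415]), 'grip_width': 0.9992993838709443}
top [[436.731239883015, 0.0, 315.4863462081741], [0.0, 436.731239883015, 238.67020712521878], [0.0, 0.0, 1.0]] [[0.0092, -0.9907, 0.1358, 0.3952], [-0.9999, -0.01, -0.0051, -0.0197], [0.0064, -0.1357, -0.9907, 1.2011], [0.0, 0.0, 0.0, 1.0]]
side [[602.7789983662767, 0.0, 316.3086213420083], [0.0, 602.7789983662767, 243.7956279781552], [0.0, 0.0, 1.0]] [[-0.704, -0.539, 0.4624, -0.0054], [-0.71, 0.5206, -0.4742, 0.5806], [0.0149, -0.6621, -0.7493, 1.0412], [0.0, 0.0, 0.0, 1.0]]
```

View pics/top0.png

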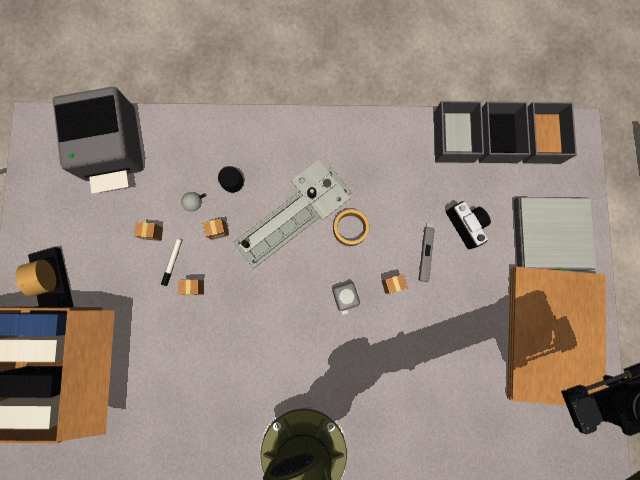

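View pics/side0.png

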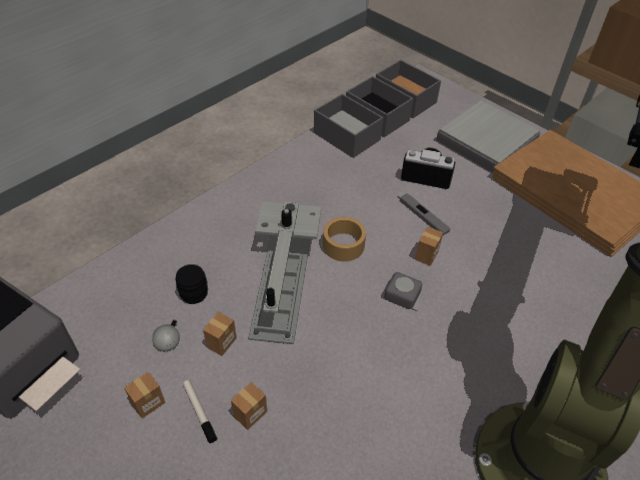

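The top view shows four cartons at about (148,230), (216,228), (191,287) and (396,283). The pin is near (312,191) and the handle near (246,243). I'll zoom in to measure.

```bash
python3 - <<'E'
import cv2
t=cv2.imread("pics/top0.png"); s=cv2.imread("pics/side0.png")
cv2.imwrite("pics/tc.png",cv2.resize(t[150:300,220:420],None,fx=4,fy=4,interpolation=cv2.INTER_CUBIC))
a=[cv2.resize(t[y-20:y+20,x-25:x+25],None,fx=8,fy=8,interpolation=cv2.INTER_CUBIC) for x,y in((148,230),(216,228),(191,287),(396,283))]
cv2.imwrite("pics/cc.png",cv2.vconcat([cv2.hconcat(a[:2]),cv2.hconcat(a[2:])])[:600])
E
```

```text
(no output)
```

View pics/tc.png

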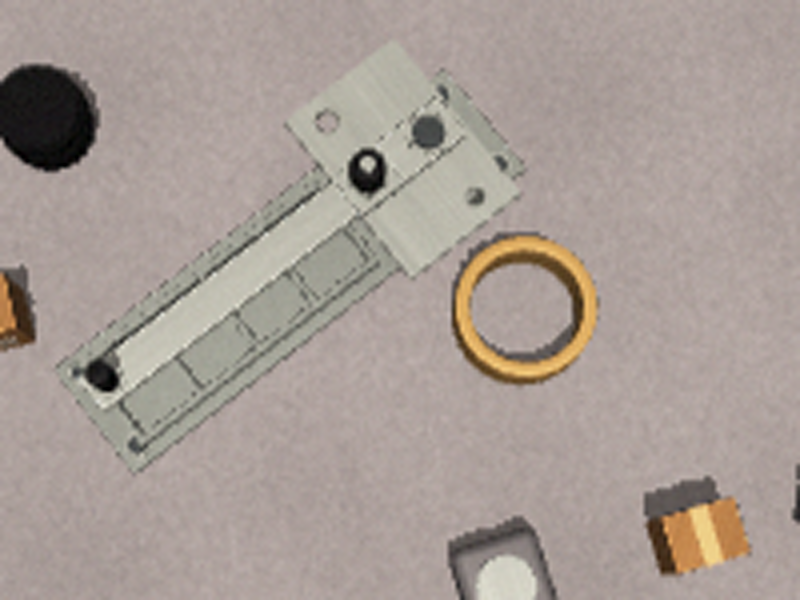

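View pics/cc.png

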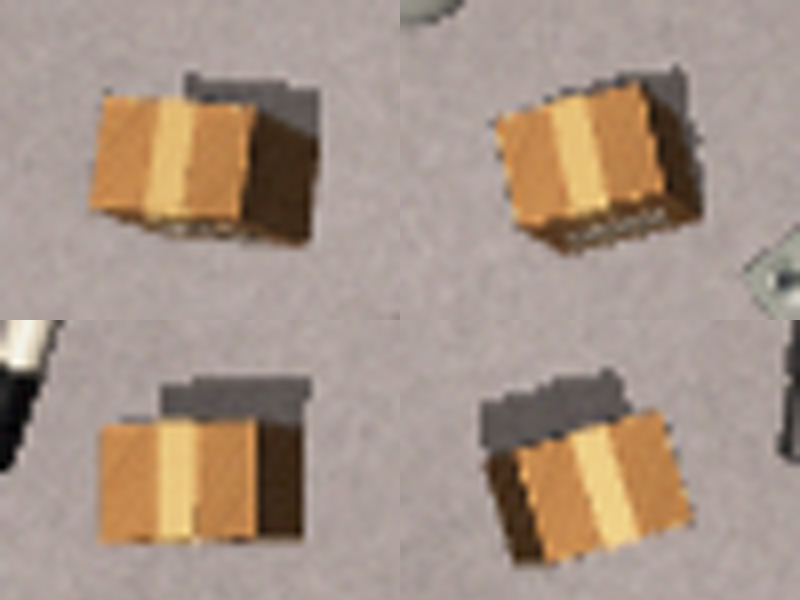

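All four cartons stand upright with the 50 mm side roughly along image-horizontal. The open hole is at crop (475,195), the park hole at (327,121) and the tape roll sits below the arm's height. I'll fit the poses now and check them against the side view.

```bash
cat > h.py <<'E'
import numpy as np,cv2,json
from scipy.optimize import least_squares
from bench import ctrl,cams
def cam(n):
    d=cams.get_image(n); return d["image"][:,:,::-1].copy(),np.array(d["K"]),np.array(d["world_from_camera"])
def proj(K,W,P):
    P=np.atleast_2d(P); c=(P-W[:3,3])@W[:3,:3]; p=c@K.T; return p[:,:2]/p[:,2:]
def place(q,L):
    L=np.atleast_2d(np.array(L,float)); c,s=np.cos(q[2]),np.sin(q[2])
    return np.c_[q[0]+c*L[:,0]-s*L[:,1],q[1]+s*L[:,0]+c*L[:,1],L[:,2]]
def fit(K,W,L,px,q0):
    r=least_squares(lambda q:(proj(K,W,place(q,L))-px).ravel(),q0,loss="soft_l1"); return r.x,np.abs(r.fun).max(),np.round(r.fun.reshape(-1,2),1).tolist()
def ctop(z=.066): return [[-.019,-.025,z],[.019,-.025,z],[.019,.025,z],[-.019,.025,z]]
E
python3 - <<'E'
from h import *
im,K,W=cam("top"); s,K2,W2=cam("side")
z=.082
L=[[-.067,-.067,z],[-.067,.067,z],[.025,.067,z],[.025,-.067,z],[0,-.05,z],[-.045,.05,z]]
px=np.array([[413,277],[285,122],[395,40],[522,185],[475,195],[327,121]])/4.+[220-.375,150-.375]
T,e,r=fit(K,W,L,px,[.6,-.03,-.6+1.2]); print("tray",T.round(4),r)
cr={"A":([[104,97],[256,105],[240,219],[90,208]],(123,210)),"B":([[97,120],[240,82],[265,195],[117,224]],(191,208)),
"C":([[98,102],[255,101],[257,221],[99,221]],(166,267)),"D":([[116,132],[257,90],[292,202],[147,242]],(371,263))}
S=place(T,[[-.050,0,.137],[-.262,0,.136],[-.096,0,.008]]+L); o={"T":T.tolist()}
for p in proj(K2,W2,S): cv2.circle(s,tuple(int(round(v)) for v in p),1,(0,0,255),-1)
for p in proj(K,W,S): cv2.circle(im,tuple(int(round(v)) for v in p),1,(0,0,255),-1)
for k,(p,f) in cr.items():
    # order: TL,TR,BR,BL ; own y along image -x (world +y)
    l=np.array(ctop())[[2,1,0,3]]
    q,e,r=fit(K,W,l,np.array(p)/8.+f-.44,[.5,0,0]); print(k,q.round(4),r); o[k]=q.tolist()
    for n in (0,.066): cv2.polylines(s,[proj(K2,W2,place(q,ctop(n))).round().astype(int)],True,(0,0,255))
json.dump(o,open("poses.json","w"))
cv2.imwrite("pics/ov.png",np.hstack([cv2.resize(s[195:425,110:450],None,fx=2.35,fy=2.35,interpolation=cv2.INTER_CUBIC)]))
for n,l in dict(closed=[-.05,0,.092],open=[0,-.05,.092],park=[-.045,.05,.082],handle=[-.262,0,.114],handle_open=[0,-.262,.114],c1=[-.096,0,0],c2=[-.146,0,0],c3=[-.196,0,0],c4=[-.246,0,0]).items(): 
    p=place(T,l)[0];print(n,p.round(4),np.hypot(*p[:2]).round(3))
E
```

```text
tray [ 0.6949 -0.0534 -0.8782] [[0.1, 0.1], [-0.1, -0.0], [-0.5, -0.8], [0.1, 1.3], [0.3, -0.2], [-0.0, -0.0]]
A [ 0.5713  0.4244 -0.0591] [[-0.0, -0.3], [-0.1, 0.0], [0.2, 0.1], [-0.1, 0.1]]
B [0.5792 0.2441 0.2413] [[-0.4, -0.4], [0.3, 0.1], [0.1, -0.2], [-0.1, 0.5]]
C [0.4224 0.3029 0.0302] [[0.4, 0.2], [0.1, -0.1], [-0.4, -0.3], [-0.1, 0.1]]
D [ 0.436  -0.235   0.2826] [[-0.5, -0.2], [0.3, -0.1], [0.3, 0.0], [-0.1, 0.3]]
closed [ 0.663  -0.0149  0.092 ] 0.663
open [ 0.6564 -0.0853  0.092 ] 0.662
park [0.7046 0.0132 0.082 ] 0.705
handle [0.5276 0.1483 0.114 ] 0.548
handle_open [ 0.4932 -0.2207  0.114 ] 0.54
c1 [0.6336 0.0205 0.    ] 0.634
c2 [0.6017 0.059  0.    ] 0.605
c3 [0.5697 0.0975 0.    ] 0.578
c4 [0.5378 0.1359 0.    ] 0.555
```

View pics/ov.png

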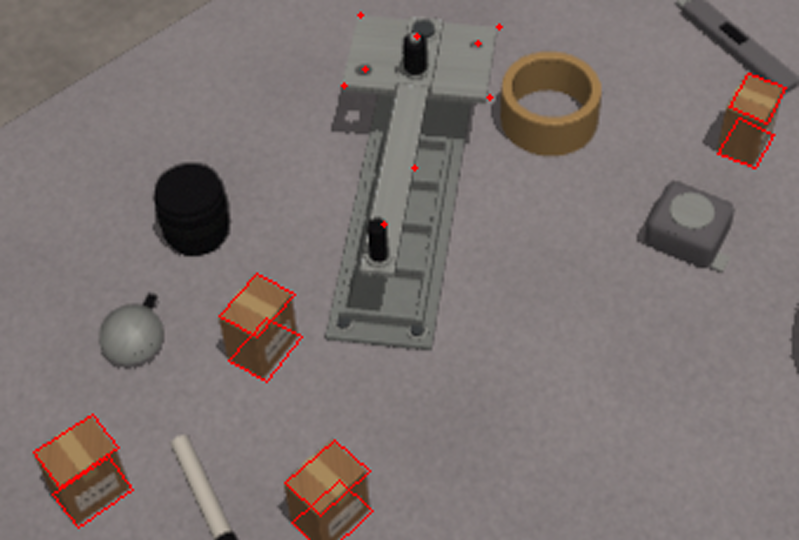

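The fitted models line up well with the side image. I'll refine the tray with its base corners in both views, then plan the first motions.

```bash
cat >> h.py <<'E'
from scipy.spatial.transform import Rotation as R
def Rt(yaw): # tool down, tool x at world angle yaw (deg)
    return R.from_euler("z",yaw,degrees=True)*R.from_euler("x",180,degrees=True)
def st():
    s=ctrl.get_state(); return np.array(s["position"]),R.from_rotvec(s["tool_rot"]),s
def plan(segs):
    """segs: (xyz,yawdeg,n) -> constant row x(n-1) + last correcting row; chained"""
    p,Ro,s=st()
    for xyz,yaw,n in segs:
        t=np.array(xyz); G=Rt(yaw); w=((Ro.inv()*G).as_rotvec())/np.radians(4)/n
        def run(v,w,k,p,Ro):
            for _ in range(k):
                p=p+Ro.apply(np.array(v)*.03); Ro=Ro*R.from_rotvec(np.radians(4)*np.array(w))
            return p,Ro
        e0=run([0]*3,w,n,p,Ro)[0]; J=np.array([run(v,w,n,p,Ro)[0]-e0 for v in np.eye(3)]).T
        v=np.linalg.solve(J,t-e0).round(2); w=w.round(2)
        p1,R1=run(v,w,n-1,p,Ro); v2=(R1.inv().apply(t-p1)/.03).round(2); w2=((R1.inv()*G).as_rotvec()/np.radians(4)).round(2)
        print(f"x{n-1}",v.tolist(),w.tolist(),"| last",v2.tolist(),w2.tolist()); p,Ro=run(v2,w2,1,p1,R1)
def tray(): return np.array(json.load(open("poses.json"))["T"])
E
python3 - <<'E'
from h import *
im,K,W=cam("top"); s,K2,W2=cam("side"); z=.082
L=[[-.067,-.067,z],[-.067,.067,z],[.025,.067,z],[.025,-.067,z],[0,-.05,z],[-.045,.05,z]]
px=np.array([[413,277],[285,122],[395,40],[522,185],[475,195],[327,121]])/4.+[219.6,149.6]
pb=np.array([[57,368],[133,473]])/4.+[219.6,149.6]
ps=np.array([[365,70],[478,43]])/2.35+[109.7,194.7]   # park, open hole (side)
pbs=np.array([[325,340],[433,348]])/2.35+[109.7,194.7]
def f(q):
    b=place(q[:3],[[q[3],.046,.008],[q[3],-.046,.008]])
    return np.r_[(proj(K,W,place(q[:3],L))-px).ravel(),(proj(K,W,b)-pb).ravel(),(proj(K2,W2,place(q[:3],[L[5],L[4]]))-ps).ravel(),(proj(K2,W2,b)-pbs).ravel()]
r=least_squares(f,[.695,-.053,-.878,-.3],loss="soft_l1"); print(r.x.round(4),r.fun.reshape(-1,2).round(1).tolist())
d=json.load(open("poses.json")); d["T"]=r.x[:3].tolist(); json.dump(d,open("poses.json","w")); T=tray()
y=np.degrees(T[2])+90; P=lambda l:place(T,l)[0]
print("yaw",y,"closed",P([-.05,0,.092]))
c=P([-.05,0,0]); plan([(np.r_[c[:2],.26],y,20),(np.r_[c[:2],.121],y,6)])
E
```

```text
[ 0.6948 -0.0533 -0.891  -0.2914] [[-0.3, 0.1], [-0.0, -0.4], [-0.2, -0.8], [-0.1, 1.7], [0.1, -0.0], [0.0, -0.3], [-1.3, 0.3], [-0.0, 0.3], [0.1, -0.6], [-0.1, 0.3], [0.6, -1.3], [0.1, 0.0]]
yaw 38.950888067506845 closed [ 0.66335554 -0.01439958  0.092     ]
x19 [1.15, -0.52, -0.03] [-0.0, -0.0, -0.25] | last [1.07, -0.59, 0.05] [-0.01, -0.0, -0.25]
x5 [-0.0, -0.0, 0.77] [0.0, -0.0, 0.0] | last [-0.0, -0.01, 0.78] [0.0, -0.0, 0.0]
```

move_arm([
  {"linear":[0.96,-0.43,-0.02],"turn":[0,0,-0.21],"claw":0.4},
  {"linear":[0.96,-0.43,-0.02],"turn":[0,0,-0.21],"claw":0.4},
  {"linear":[0.96,-0.43,-0.02],"turn":[0,0,-0.21],"claw":0.4},
  {"linear":[0.96,-0.43,-0.02],"turn":[0,0,-0.21],"claw":0.4},
  {"linear":[0.96,-0.43,-0.02],"turn":[0,0,-0.21],"claw":0.4},
  {"linear":[0.96,-0.43,-0.02],"turn":[0,0,-0.21],"claw":0.4},
  {"linear":[0.96,-0.43,-0.02],"turn":[0,0,-0.21],"claw":0.4},
  {"linear":[0.96,-0.43,-0.02],"turn":[0,0,-0.21],"claw":0.4},
  {"linear":[0.96,-0.43,-0.02],"turn":[0,0,-0.21],"claw":0.4},
  {"linear":[0.96,-0.43,-0.02],"turn":[0,0,-0.21],"claw":0.4},
  {"linear":[0.96,-0.43,-0.02],"turn":[0,0,-0.21],"claw":0.4},
  {"linear":[0.96,-0.43,-0.02],"turn":[0,0,-0.21],"claw":0.4},
  {"linear":[0.96,-0.43,-0.02],"turn":[0,0,-0.21],"claw":0.4},
  {"linear":[0.96,-0.43,-0.02],"turn":[0,0,-0.21],"claw":0.4},
  {"linear":[0.96,-0.43,-0.02],"turn":[0,0,-0.21],"claw":0.4},
  {"linear":[0.96,-0.43,-0.02],"turn":[0,0,-0.21],"claw":0.4},
  {"linear":[0.96,-0.43,-0.02],"turn":[0,0,-0.21],"claw":0.4},
  {"linear":[0.96,-0.43,-0.02],"turn":[0,0,-0.21],"claw":0.4},
  {"linear":[0.96,-0.43,-0.02],"turn":[0,0,-0.21],"claw":0.4},
  {"linear":[0.96,-0.43,-0.02],"turn":[0,0,-0.21],"claw":0.4},
], grip_force=40)

```text
time: 1.97
position: [0.6069, -0.1245, 0.2566]
tool_rot: [2.989, 0.965, -0.0]
ft_force: [0.8, 0.1, -0.0]
grip_width: 0.598
```

```bash
python3 - <<'E'
from h import *
T=tray(); y=np.degrees(T[2])+90; c=place(T,[-.05,0,0])[0]
plan([(np.r_[c[:2],.2],y,5),(np.r_[c[:2],.121],y,4)])
E
```

```text
x4 [0.74, -0.36, 0.38] [0.0, 0.0, -0.16] | last [0.75, -0.36, 0.37] [0.0, 0.0, -0.15]
x3 [0.0, 0.0, 0.66] [0.0, 0.0, -0.0] | last [0.0, 0.0, 0.65] [0.0, 0.0, -0.0]
```

move_arm([
  {"linear":[0.74,-0.36,0.38],"turn":[0,0,-0.16],"claw":0.4},
  {"linear":[0.74,-0.36,0.38],"turn":[0,0,-0.16],"claw":0.4},
  {"linear":[0.74,-0.36,0.38],"turn":[0,0,-0.16],"claw":0.4},
  {"linear":[0.74,-0.36,0.38],"turn":[0,0,-0.16],"claw":0.4},
  {"linear":[0.75,-0.36,0.37],"turn":[0,0,-0.15],"claw":0.4},
  {"linear":[0,0,0],"turn":[0,0,0],"claw":0.4},
  {"linear":[0,0,0],"turn":[0,0,0],"claw":0.4},
  {"linear":[0,0,0],"turn":[0,0,0],"claw":0.4},
])

```text
time: 2.63
position: [0.6626, -0.0162, 0.1998]
tool_rot: [2.962, 1.046, -0.001]
ft_force: [-0.0, 0.2, 0.7]
grip_width: 0.597
```

```bash
python3 - <<'E'
from h import *
T=tray(); y=np.degrees(T[2])+90; c=place(T,[-.05,0,0])[0]
plan([(np.r_[c[:2],.121],y,4)])
s,K,W=cam("side"); t,K2,W2=cam("top")
P=place(T,[[-.05,0,.137]])
for im,k,w in((s,K,W),(t,K2,W2)): cv2.drawMarker(im,tuple(proj(k,w,P)[0].round().astype(int)),(0,0,255),0,5)
cv2.imwrite("pics/p1.png",np.hstack([cv2.resize(s[150:250,230:330],None,fx=4,fy=4),cv2.resize(t[140:240,260:360],None,fx=4,fy=4)]))
E
```

```text
x3 [0.01, -0.01, 0.66] [0.0, 0.0, -0.0] | last [0.03, -0.0, 0.65] [0.01, 0.01, -0.02]
```

View pics/p1.png

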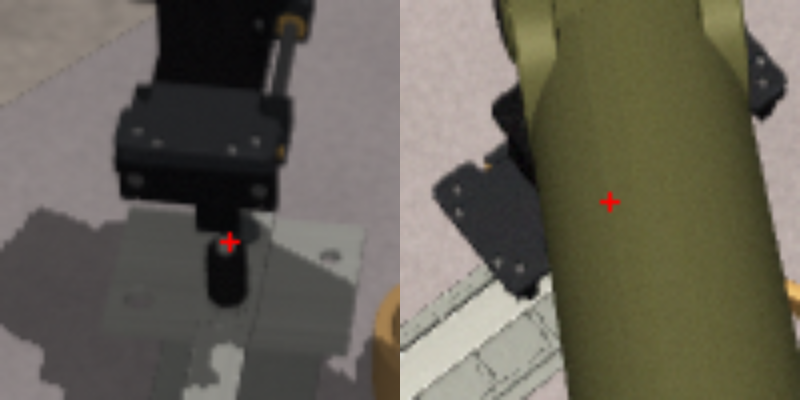

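In the side view the pin's top is about 1 px from the predicted mark, directly below the fingers. I'll go down and grip it.

move_arm([
  {"linear":[0.02,-0.01,0.66],"turn":[0,0,0],"claw":0.4},
  {"linear":[0.02,-0.01,0.66],"turn":[0,0,0],"claw":0.4},
  {"linear":[0.02,-0.01,0.66],"turn":[0,0,0],"claw":0.4},
  {"linear":[0,0,0.65],"turn":[0,0,0],"claw":0.4},
  {"linear":[0,0,0],"turn":[0,0,0],"claw":0.4},
  {"linear":[0,0,0],"turn":[0,0,0],"claw":0.4},
  {"linear":[0,0,0],"turn":[0,0,0],"claw":1},
  {"linear":[0,0,0],"turn":[0,0,0],"claw":1},
  {"linear":[0,0,0],"turn":[0,0,0],"claw":1},
  {"linear":[0,0,0],"turn":[0,0,0],"claw":1},
  {"linear":[0,0,0],"turn":[0,0,0],"claw":1},
  {"linear":[0,0,0],"turn":[0,0,0],"claw":1},
  {"linear":[0,0,0],"turn":[0,0,0],"claw":1},
], grip_force=45)

```text
time: 3.82
position: [0.664, -0.0139, 0.1215]
tool_rot: [2.961, 1.046, 0.002]
ft_force: [0.5, -0.5, 1.7]
grip_width: 0.242
```

move_arm([
  {"linear":[0,0,-0.2],"turn":[0,0,0],"claw":1},
  {"linear":[0,0,-0.2],"turn":[0,0,0],"claw":1},
  {"linear":[0,0,-0.2],"turn":[0,0,0],"claw":1},
  {"linear":[0,0,-0.2],"turn":[0,0,0],"claw":1},
  {"linear":[0,0,-0.3],"turn":[0,0,0],"claw":1},
  {"linear":[0,0,-0.4],"turn":[0,0,0],"claw":1},
  {"linear":[0,0,-0.5],"turn":[0,0,0],"claw":1},
  {"linear":[0,0,-0.1],"turn":[0,0,0],"claw":1},
  {"linear":[0,0,0],"turn":[0,0,0],"claw":1},
  {"linear":[0,0,0],"turn":[0,0,0],"claw":1},
])

```text
time: 4.65
position: [0.6633, -0.0133, 0.1843]
tool_rot: [2.962, 1.047, 0.0]
ft_force: [-0.2, 0.4, -1.0]
grip_width: 0.243
```

```bash
python3 - <<'E'
from h import *
T=tray(); y=np.degrees(T[2])+90; c=place(T,[-.045,.05,0])[0]; p,Ro,s=st()
print(c,s["grip_width"]); plan([(np.r_[c[:2],p[2]],y,4)])
im,K,W=cam("side"); cv2.imwrite("pics/p2.png",cv2.resize(im[130:260,210:350],None,fx=4,fy=4))
E
```

```text
[0.70538306 0.01314469 0.        ] 0.2425183353759167
x3 [0.41, 0.05, 0.0] [0.0, -0.0, -0.0] | last [0.41, 0.05, 0.0] [0.0, -0.0, -0.0]
```

View pics/p2.png

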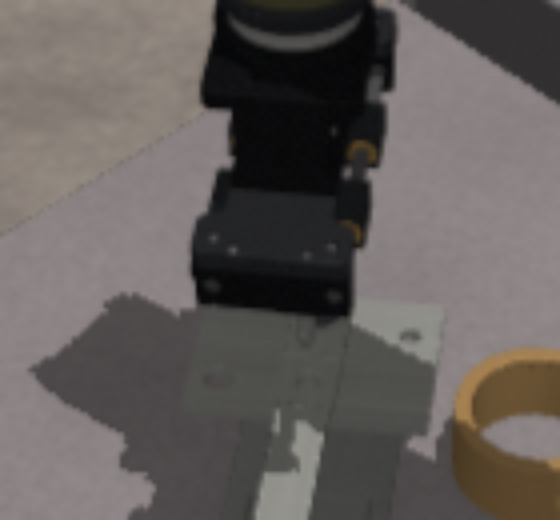

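move_arm([
  {"linear":[0.42,0.05,0],"turn":[0,0,0],"claw":1},
  {"linear":[0.42,0.05,0],"turn":[0,0,0],"claw":1},
  {"linear":[0.42,0.05,0],"turn":[0,0,0],"claw":1},
  {"linear":[0.41,0.05,0],"turn":[0,0,0],"claw":1},
  {"linear":[0,0,0],"turn":[0,0,0],"claw":1},
  {"linear":[0,0,0.4],"turn":[0,0,0],"claw":1},
  {"linear":[0,0,0.4],"turn":[0,0,0],"claw":1},
  {"linear":[0,0,0.4],"turn":[0,0,0],"claw":1},
  {"linear":[0,0,0.4],"turn":[0,0,0],"claw":1},
  {"linear":[0,0,0],"turn":[0,0,0],"claw":1},
  {"linear":[0,0,0],"turn":[0,0,0],"claw":1},
])

```text
time: 5.62
position: [0.7053, 0.0124, 0.1343]
tool_rot: [-2.962, -1.045, 0.004]
ft_force: [0.3, -1.4, -0.1]
grip_width: 0.245
```

move_arm([
  {"linear":[0,0,0.24],"turn":[0,0,0],"claw":1},
  {"linear":[0,0,0.24],"turn":[0,0,0],"claw":1},
  {"linear":[0,0,0.24],"turn":[0,0,0],"claw":1},
  {"linear":[0,0,0],"turn":[0,0,0],"claw":1},
  {"linear":[0,0,0],"turn":[0,0,0],"claw":1},
])

```text
time: 6.03
position: [0.7057, 0.0131, 0.1135]
tool_rot: [-2.962, -1.047, 0.002]
ft_force: [0.4, -0.0, -0.2]
grip_width: 0.243
```

move_arm([
  {"linear":[0,0,0],"turn":[0,0,0],"claw":0.4},
  {"linear":[0,0,0],"turn":[0,0,0],"claw":0.4},
  {"linear":[0,0,0],"turn":[0,0,0],"claw":0.4},
  {"linear":[0,0,-0.3],"turn":[0,0,0],"claw":0.4},
  {"linear":[0,0,-0.7],"turn":[0,0,0],"claw":0.4},
  {"linear":[0,0,-0.9],"turn":[0,0,0],"claw":0.4},
  {"linear":[0,0,-0.9],"turn":[0,0,0],"claw":0.4},
  {"linear":[0,0,0],"turn":[0,0,0],"claw":0.4},
])

```text
time: 6.7
position: [0.7095, 0.0139, 0.2065]
tool_rot: [2.959, 1.045, 0.017]
ft_force: [0.0, -0.5, 0.9]
grip_width: 0.594
```

```bash
cat >> h.py <<'E'
def blob(im,c,r=14,thr=60):
    x,y=int(round(c[0])),int(round(c[1])); g=cv2.cvtColor(im[y-r:y+r+1,x-r:x+r+1],cv2.COLOR_BGR2GRAY)<thr
    n,l,s,ce=cv2.connectedComponentsWithStats(g.astype(np.uint8)); i=1+np.argmax(s[1:,4]); return ce[i]+[x-r,y-r],s[i].tolist()
E
python3 - <<'E'
from h import *
T=tray(); K,W=[cam("top")[i] for i in(1,2)]; _,K2,W2=cam("side")
t=cv2.imread("pics/top0.png"); s=cv2.imread("pics/side0.png")
H=place(T,[-.262,0,.114])
a=proj(K,W,H)[0]; b=proj(K2,W2,H)[0]
A,B=blob(t,a),blob(s,b); print(a,A,b,B)
f=lambda q:np.r_[proj(K,W,np.r_[q,.114])[0]-A[0],proj(K2,W2,np.r_[q,.114])[0]-B[0]]
r=least_squares(f,H[0,:2]); print(H,r.x,r.fun)
d=r.x-T[:2]; print("radius",np.hypot(*d),"arm yaw err",np.arctan2(*(-d)[::-1])-T[2])
h=r.x; y=np.degrees(T[2])+90
plan([(np.r_[h,.2],y,11),(np.r_[h,.121],y,4)])
cv2.imwrite("pics/p3.png",cv2.resize(cam("side")[0][130:330,210:350],None,fx=3,fy=3))
E
```

```text
[245.3071091  243.55134452] (array([245.02272727, 243.56818182]), [11, 10, 8, 8, 44]) [271.41410877 297.09889881] (array([269.38961039, 296.80519481]), [5, 5, 13, 19, 154])
[[0.53008089 0.15046966 0.114     ]] [0.53198125 0.1523072 ] [-0.42573107 -0.77630367  0.63514465  0.2577995 ]
radius 0.2622475747930219 arm yaw err -0.010040551870226344
x10 [-0.15, -0.66, -0.0] [0.0, -0.0, -0.0] | last [-0.11, -0.66, -0.03] [0.02, -0.01, -0.01]
x3 [-0.0, -0.0, 0.66] [-0.0, -0.0, 0.0] | last [-0.0, 0.0, 0.65] [-0.0, -0.0, 0.0]
```

View pics/p3.png

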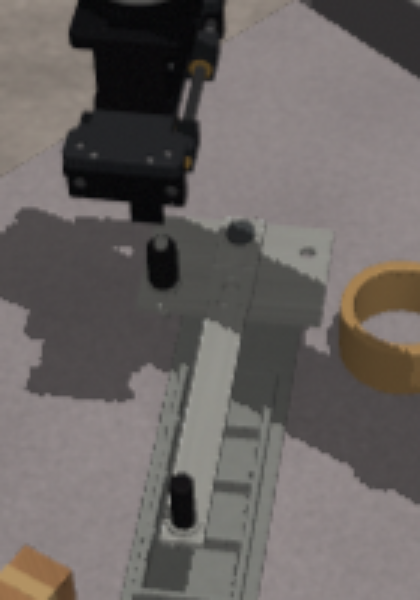

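The pin stands parked. I'll go to the handle next.

move_arm([
  {"linear":[-0.15,-0.66,0],"turn":[0,0,0],"claw":0.4},
  {"linear":[-0.15,-0.66,0],"turn":[0,0,0],"claw":0.4},
  {"linear":[-0.15,-0.66,0],"turn":[0,0,0],"claw":0.4},
  {"linear":[-0.15,-0.66,0],"turn":[0,0,0],"claw":0.4},
  {"linear":[-0.15,-0.66,0],"turn":[0,0,0],"claw":0.4},
  {"linear":[-0.15,-0.66,0],"turn":[0,0,0],"claw":0.4},
  {"linear":[-0.15,-0.66,0],"turn":[0,0,0],"claw":0.4},
  {"linear":[-0.15,-0.66,0],"turn":[0,0,0],"claw":0.4},
  {"linear":[-0.15,-0.66,0],"turn":[0,0,0],"claw":0.4},
  {"linear":[-0.15,-0.66,0],"turn":[0,0,0],"claw":0.4},
  {"linear":[-0.11,-0.66,0],"turn":[0,0,0],"claw":0.4},
  {"linear":[0,0,0],"turn":[0,0,0],"claw":0.4},
  {"linear":[0,0,0],"turn":[0,0,0],"claw":0.4},
])

```text
time: 7.98
position: [0.5307, 0.1528, 0.1976]
tool_rot: [2.961, 1.05, -0.002]
ft_force: [0.0, 0.6, -0.1]
grip_width: 0.604
```

```bash
python3 - <<'E'
from h import *
T=tray(); y=np.degrees(T[2])+90
plan([(np.r_[.5320,.1523,.121],y,4)])
E
```

```text
x3 [0.01, 0.01, 0.64] [-0.0, 0.01, 0.01] | last [-0.01, 0.01, 0.63] [-0.0, -0.01, -0.01]
```

move_arm([
  {"linear":[0.01,0.01,0.64],"turn":[0,0,0],"claw":0.4},
  {"linear":[0.01,0.01,0.64],"turn":[0,0,0],"claw":0.4},
  {"linear":[0.01,0.01,0.64],"turn":[0,0,0],"claw":0.4},
  {"linear":[0,0,0.63],"turn":[0,0,0],"claw":0.4},
  {"linear":[0,0,0],"turn":[0,0,0],"claw":0.4},
  {"linear":[0,0,0],"turn":[0,0,0],"claw":1},
  {"linear":[0,0,0],"turn":[0,0,0],"claw":1},
  {"linear":[0,0,0],"turn":[0,0,0],"claw":1},
  {"linear":[0,0,0],"turn":[0,0,0],"claw":1},
  {"linear":[0,0,0],"turn":[0,0,0],"claw":1},
  {"linear":[0,0,0],"turn":[0,0,0],"claw":1},
], grip_force=12)

```text
time: 8.9
position: [0.5335, 0.1522, 0.1225]
tool_rot: [2.962, 1.046, 0.002]
ft_force: [-0.4, -0.5, -0.0]
grip_width: 0.23
```

```bash
cat >> h.py <<'E'
def armst():
    p,Ro,s=st(); T=tray(); d=p[:2]-T[:2]; print("r",np.hypot(*d).round(4),"ang",np.degrees(np.arctan2(-d[1],-d[0])-T[2]).round(2),"toolyaw-tray",(np.degrees(np.arctan2(*Ro.as_matrix()[1::-1,0]))-np.degrees(T[2])).round(2),p.round(4),s["ft_force"].round(1),s["grip_width"])
E
python3 -c "
from h import *
armst()"
```

```text
r 0.2612 ang -0.82 toolyaw-tray 89.96 [0.5335 0.1522 0.1225] [-0.4 -0.5 -0. ] 0.2297212989223199
```

move_arm([
  {"linear":[0,0,0],"turn":[0,0,0],"claw":1},
  {"linear":[0,0,0],"turn":[0,0,0],"claw":1},
  {"linear":[0,0,0],"turn":[0,0,0],"claw":1},
])

```text
time: 9.15
position: [0.5336, 0.152, 0.1223]
tool_rot: [2.962, 1.046, 0.001]
ft_force: [1.1, -0.4, 2.7]
grip_width: 0.177
```

Gripped at 16 mm. I'll swing the first half of the arc.

move_arm([
  {"linear":[-0.3,0.005,0],"turn":[0,0,-0.5],"claw":1},
  {"linear":[-0.61,0.02,0],"turn":[0,0,-1],"claw":1},
  {"linear":[-0.61,0.02,0],"turn":[0,0,-1],"claw":1},
  {"linear":[-0.61,0.02,0],"turn":[0,0,-1],"claw":1},
  {"linear":[-0.61,0.02,0],"turn":[0,0,-1],"claw":1},
  {"linear":[-0.61,0.02,0],"turn":[0,0,-1],"claw":1},
  {"linear":[-0.61,0.02,0],"turn":[0,0,-1],"claw":1},
  {"linear":[0,0,0],"turn":[0,0,0],"claw":1},
  {"linear":[0,0,0],"turn":[0,0,0],"claw":1},
])

```text
time: 9.9
position: [0.4592, 0.0588, 0.1222]
tool_rot: [-2.652, -1.683, 0.003]
ft_force: [-3.5, -0.3, 5.1]
grip_width: 0.182
```

```bash
python3 -c "
from h import *
armst()"
```

```text
r 0.2609 ang 25.6 toolyaw-tray 115.85 [0.4592 0.0588 0.1222] [-3.5 -0.3  5.1] 0.18170491283784354
```

move_arm([
  {"linear":[-0.61,0.02,0],"turn":[0,0,-1],"claw":1},
  {"linear":[-0.61,0.02,0],"turn":[0,0,-1],"claw":1},
  {"linear":[-0.61,0.02,0],"turn":[0,0,-1],"claw":1},
  {"linear":[-0.61,0.02,0],"turn":[0,0,-1],"claw":1},
  {"linear":[-0.61,0.02,0],"turn":[0,0,-1],"claw":1},
  {"linear":[-0.61,0.02,0],"turn":[0,0,-1],"claw":1},
  {"linear":[-0.61,0.02,0],"turn":[0,0,-1],"claw":1},
  {"linear":[-0.61,0.02,0],"turn":[0,0,-1],"claw":1},
  {"linear":[-0.61,0.02,0],"turn":[0,0,-1],"claw":1},
  {"linear":[-0.61,0.02,0],"turn":[0,0,-1],"claw":1},
  {"linear":[-0.61,0.02,0],"turn":[0,0,-1],"claw":1},
  {"linear":[-0.61,0.02,0],"turn":[0,0,-1],"claw":1},
  {"linear":[-0.61,0.02,0],"turn":[0,0,-1],"claw":1},
  {"linear":[-0.61,0.02,0],"turn":[0,0,-1],"claw":1},
  {"linear":[-0.61,0.02,0],"turn":[0,0,-1],"claw":1},
  {"linear":[-0.61,0.02,0],"turn":[0,0,-1],"claw":1},
  {"linear":[0,0,0],"turn":[0,0,0],"claw":1},
  {"linear":[0,0,0],"turn":[0,0,0],"claw":1},
  {"linear":[0,0,0],"turn":[0,0,0],"claw":1},
])

```text
time: 11.48
position: [0.4922, -0.2189, 0.1222]
tool_rot: [-1.358, -2.833, 0.005]
ft_force: [-4.6, -4.4, 5.1]
grip_width: 0.177
```

```bash
python3 - <<'E'
from h import *
armst()
T=tray(); s,K,W=cam("side"); L=[[.0,-.05,.092],[0,-.276,.092],[.016,-.2,.092],[-.016,-.2,.092]]
for p in proj(K,W,place(T,L)): cv2.drawMarker(s,tuple(p.round().astype(int)),(0,0,255),0,3)
cv2.imwrite("pics/p4.png",cv2.resize(s[170:340,230:430],None,fx=4,fy=4,interpolation=cv2.INTER_CUBIC)[:600])
E
```

```text
r 0.2617 ang 90.31 toolyaw-tray 179.83 [ 0.4922 -0.2189  0.1222] [-4.6 -4.4  5.1] 0.1773456996278089
```

View pics/p4.png

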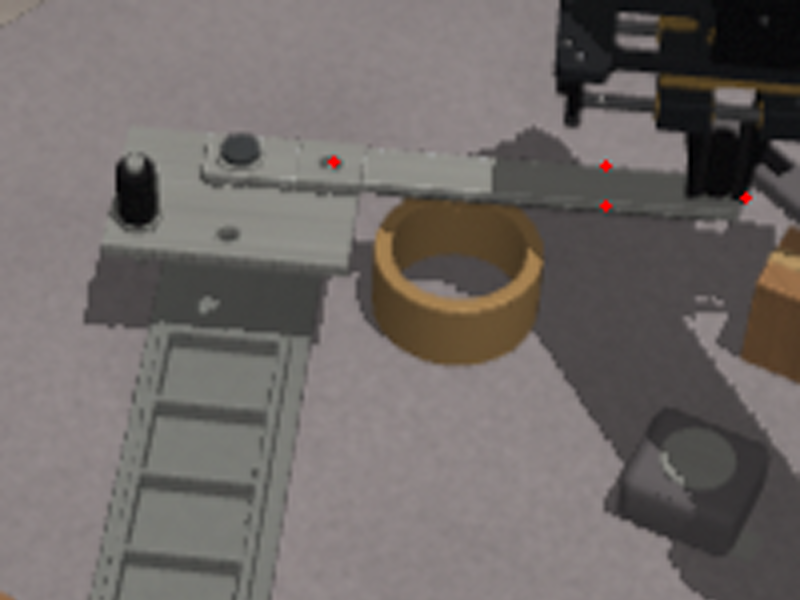

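The arm is open, with the index hole at crop (333,160) under its marker. I'll release and fetch the pin.

move_arm([
  {"linear":[0,0,0],"turn":[0,0,0],"claw":0.4},
  {"linear":[0,0,0],"turn":[0,0,0],"claw":0.4},
  {"linear":[0,0,0],"turn":[0,0,0],"claw":0.4},
  {"linear":[0,0,-0.5],"turn":[0,0,0],"claw":0.4},
  {"linear":[0,0,-0.9],"turn":[0,0,0],"claw":0.4},
  {"linear":[0,0,-0.9],"turn":[0,0,0],"claw":0.4},
  {"linear":[0,0,-0.4],"turn":[0,0,0],"claw":0.4},
  {"linear":[0,0,0],"turn":[0,0,0],"claw":0.4},
  {"linear":[0,0,0],"turn":[0,0,0],"claw":0.4},
])

```text
time: 12.28
position: [0.4934, -0.2161, 0.2026]
tool_rot: [1.354, 2.834, 0.0]
ft_force: [0.2, -0.1, -0.2]
grip_width: 0.593
```

```bash
python3 - <<'E'
from h import *
armst()
T=tray(); y=np.degrees(T[2])+180; c=place(T,[-.045,.05,0])[0]
plan([(np.r_[c[:2],.2],y,13),(np.r_[c[:2],.1135],y,4)])
im,K,W=cam("side"); im2,K2,W2=cam("top")
for l in ([-.045,.05,.105],): 
    P=place(T,l); print(proj(K,W,P)[0],blob(im,proj(K,W,P)[0]),proj(K2,W2,P)[0],blob(im2,proj(K2,W2,P)[0]))
E
```

```text
r 0.259 ang 90.0 toolyaw-tray 179.99 [ 0.4934 -0.2161  0.2026] [ 0.2 -0.1 -0.2] 0.5930539170693451
x12 [0.12, 0.79, 0.01] [0.0, 0.0, -0.0] | last [0.06, 0.82, -0.03] [0.0, 0.01, -0.0]
x3 [0.0, -0.0, 0.72] [0.0, -0.0, -0.0] | last [0.0, -0.0, 0.72] [0.0, -0.0, -0.0]
[264.6094266  216.57541959] (array([263.51428571, 218.37857143]), [8, 7, 10, 17, 140]) [301.15541157 177.16381724] (array([300.85245902, 178.42622951]), [10, 10, 9, 11, 61])
```

move_arm([
  {"linear":[0.12,0.79,0],"turn":[0,0,0],"claw":0.4},
  {"linear":[0.12,0.79,0],"turn":[0,0,0],"claw":0.4},
  {"linear":[0.12,0.79,0],"turn":[0,0,0],"claw":0.4},
  {"linear":[0.12,0.79,0],"turn":[0,0,0],"claw":0.4},
  {"linear":[0.12,0.79,0],"turn":[0,0,0],"claw":0.4},
  {"linear":[0.12,0.79,0],"turn":[0,0,0],"claw":0.4},
  {"linear":[0.12,0.79,0],"turn":[0,0,0],"claw":0.4},
  {"linear":[0.12,0.79,0],"turn":[0,0,0],"claw":0.4},
  {"linear":[0.12,0.79,0],"turn":[0,0,0],"claw":0.4},
  {"linear":[0.12,0.79,0],"turn":[0,0,0],"claw":0.4},
  {"linear":[0.12,0.79,0],"turn":[0,0,0],"claw":0.4},
  {"linear":[0.12,0.79,0],"turn":[0,0,0],"claw":0.4},
  {"linear":[0.06,0.82,0],"turn":[0,0,0],"claw":0.4},
  {"linear":[0,0,0],"turn":[0,0,0],"claw":0.4},
  {"linear":[0,0,0],"turn":[0,0,0],"claw":0.4},
])

```text
time: 13.63
position: [0.7046, 0.0145, 0.2001]
tool_rot: [-1.349, -2.833, 0.001]
ft_force: [-1.0, -0.8, -0.7]
grip_width: 0.6
```

```bash
python3 - <<'E'
from h import *
T=tray(); y=np.degrees(T[2])+180; c=place(T,[-.045,.05,0])[0]
print(st()[0]);plan([(np.r_[c[:2],.1135],y,4)])
E
```

```text
[0.7045966  0.01450836 0.20010596]
x3 [-0.01, -0.0, 0.72] [-0.01, -0.01, 0.01] | last [-0.03, -0.0, 0.73] [-0.0, -0.02, 0.0]
```

move_arm([
  {"linear":[-0.01,0,0.72],"turn":[0,0,0],"claw":0.4},
  {"linear":[-0.01,0,0.72],"turn":[0,0,0],"claw":0.4},
  {"linear":[-0.01,0,0.72],"turn":[0,0,0],"claw":0.4},
  {"linear":[-0.01,0,0.74],"turn":[0,0,0],"claw":0.4},
  {"linear":[0,0,0],"turn":[0,0,0],"claw":0.4},
  {"linear":[0,0,0],"turn":[0,0,0],"claw":1},
  {"linear":[0,0,0],"turn":[0,0,0],"claw":1},
  {"linear":[0,0,0],"turn":[0,0,0],"claw":1},
  {"linear":[0,0,0],"turn":[0,0,0],"claw":1},
  {"linear":[0,0,0],"turn":[0,0,0],"claw":1},
  {"linear":[0,0,0],"turn":[0,0,0],"claw":1},
  {"linear":[0,0,0],"turn":[0,0,0],"claw":1},
  {"linear":[0,0,0],"turn":[0,0,0],"claw":1},
], grip_force=45)

```text
time: 14.72
position: [0.7066, 0.0117, 0.1169]
tool_rot: [1.354, 2.833, 0.001]
ft_force: [0.2, 0.1, 5.3]
grip_width: 0.245
```

```bash
python3 - <<'E'
from h import *
p,Ro,s=st();print(p,s["ft_force"],s["grip_width"])
E
```

```text
[0.70659005 0.01172413 0.11692555] [0.18020114 0.06841269 5.34818987] 0.2449055047748395
```

move_arm([
  {"linear":[0,0,-0.3],"turn":[0,0,0],"claw":1},
  {"linear":[0,0,-0.5],"turn":[0,0,0],"claw":1},
  {"linear":[0,0,-0.7],"turn":[0,0,0],"claw":1},
  {"linear":[0,0,-0.7],"turn":[0,0,0],"claw":1},
  {"linear":[-0.25,-0.56,0],"turn":[0,0,0],"claw":1},
  {"linear":[-0.25,-0.56,0],"turn":[0,0,0],"claw":1},
  {"linear":[-0.25,-0.56,0],"turn":[0,0,0],"claw":1},
  {"linear":[-0.25,-0.56,0],"turn":[0,0,0],"claw":1},
  {"linear":[-0.25,-0.56,0],"turn":[0,0,0],"claw":1},
  {"linear":[-0.25,-0.55,0],"turn":[0,0,0],"claw":1},
  {"linear":[0,0,0],"turn":[0,0,0],"claw":1},
  {"linear":[0,0,0],"turn":[0,0,0],"claw":1},
  {"linear":[0,0,0],"turn":[0,0,0],"claw":1},
])

```text
time: 15.8
position: [0.6565, -0.0854, 0.1827]
tool_rot: [1.353, 2.835, 0.002]
ft_force: [-1.0, 0.2, -0.4]
grip_width: 0.242
```

```bash
python3 - <<'E'
from h import *
p,Ro,s=st();T=tray();print(p,s["ft_force"],s["grip_width"])
o=place(T,[0,-.05,0])[0]; plan([(np.r_[o[:2],p[2]],np.degrees(T[2])+180,2)])
im,K,W=cam("side")
for P in ([p[0],p[1],p[2]-.022],):
    print(proj(K,W,P),proj(K,W,[p[0],p[1],p[2]-.0665]),proj(K,W,np.r_[o[:2],.092]))
x,y=proj(K,W,np.r_[o[:2],.1])[0].astype(int)
cv2.imwrite("pics/p5.png",cv2.resize(im[y-65:y+25,x-60:x+60],None,fx=6,fy=6,interpolation=cv2.INTER_CUBIC)); print(x-60,y-65)
E
```

```text
[ 0.65649416 -0.08538896  0.18266049] [-0.98010721  0.22459447 -0.37164775] 0.24231866642732344
x1 [0.01, -0.0, 0.0] [0.01, -0.0, 0.0] | last [0.02, -0.0, 0.0] [0.01, -0.0, 0.0]
[[313.38238252 187.13392643]] [[313.15342263 202.07716828]] [[313.00445151 210.16446084]]
253 142
```

View pics/p5.png

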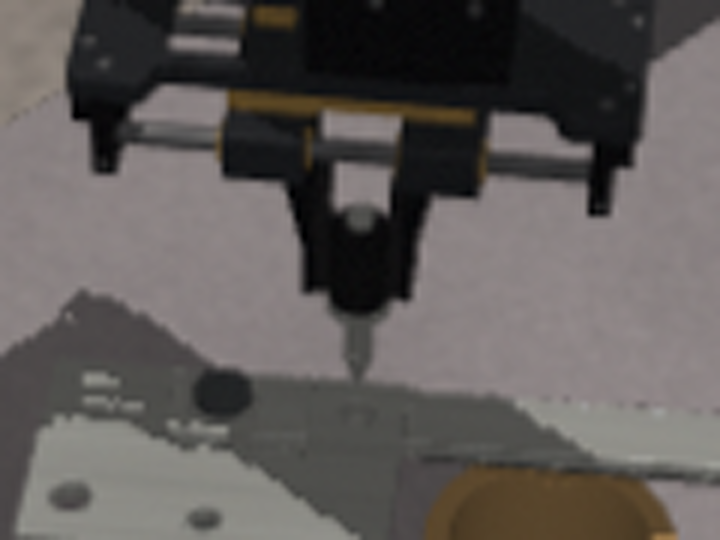

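The pin is held upright with its tip at crop (357,382), roughly over the hole at (360,413) and slightly toward the camera. I'll shift it about 2.5 mm away from the camera and lower it in.

move_arm([
  {"linear":[-0.08,-0.02,0.1],"turn":[0,0,0],"claw":1},
  {"linear":[0,0,0.2],"turn":[0,0,0],"claw":1},
  {"linear":[0,0,0.2],"turn":[0,0,0],"claw":1},
  {"linear":[0,0,0.2],"turn":[0,0,0],"claw":1},
  {"linear":[0,0,0.15],"turn":[0,0,0],"claw":1},
  {"linear":[0,0,0],"turn":[0,0,0],"claw":1},
  {"linear":[0,0,0],"turn":[0,0,0],"claw":1},
])

```text
time: 16.43
position: [0.6569, -0.0886, 0.1557]
tool_rot: [-1.354, -2.834, 0.0]
ft_force: [0.6, -0.0, 0.3]
grip_width: 0.24
```

move_arm([
  {"linear":[0,0,0.1],"turn":[0,0,0],"claw":1},
  {"linear":[0,0,0.1],"turn":[0,0,0],"claw":1},
  {"linear":[0,0,0.1],"turn":[0,0,0],"claw":1},
  {"linear":[0,0,0.1],"turn":[0,0,0],"claw":1},
  {"linear":[0,0,0],"turn":[0,0,0],"claw":1},
  {"linear":[0,0,0],"turn":[0,0,0],"claw":1},
])

```text
time: 16.93
position: [0.6573, -0.0881, 0.1438]
tool_rot: [-1.354, -2.835, -0.001]
ft_force: [1.8, 2.2, -0.9]
grip_width: 0.242
```

move_arm([
  {"linear":[0,0,0.1],"turn":[0,0,0],"claw":1},
  {"linear":[0,0,0.1],"turn":[0,0,0],"claw":1},
  {"linear":[0,0,0.1],"turn":[0,0,0],"claw":1},
  {"linear":[0,0,0.1],"turn":[0,0,0],"claw":1},
  {"linear":[0,0,0.1],"turn":[0,0,0],"claw":1},
  {"linear":[0,0,0],"turn":[0,0,0],"claw":1},
  {"linear":[0,0,0],"turn":[0,0,0],"claw":1},
])

```text
time: 17.52
position: [0.6572, -0.0879, 0.1285]
tool_rot: [-1.354, -2.834, -0.002]
ft_force: [2.6, 4.2, -1.9]
grip_width: 0.24
```

move_arm([
  {"linear":[0,0,0.07],"turn":[0,0,0],"claw":1},
  {"linear":[0,0,0.07],"turn":[0,0,0],"claw":1},
  {"linear":[0,0,0],"turn":[0,0,0],"claw":1},
  {"linear":[0,0,0],"turn":[0,0,0],"claw":1},
])

```text
time: 17.85
position: [0.6574, -0.0879, 0.1268]
tool_rot: [1.354, 2.834, 0.001]
ft_force: [-0.8, 5.0, 8.1]
grip_width: 0.239
```

move_arm([
  {"linear":[0,0,0.07],"turn":[0,0,0],"claw":1},
  {"linear":[0,0,0.07],"turn":[0,0,0],"claw":1},
  {"linear":[0,0,0],"turn":[0,0,0],"claw":1},
  {"linear":[0,0,0],"turn":[0,0,0],"claw":1},
])

```text
time: 18.18
position: [0.6577, -0.0879, 0.1267]
tool_rot: [1.353, 2.833, -0.0]
ft_force: [-10.3, 5.0, 26.5]
grip_width: 0.241
```

move_arm([
  {"linear":[0,0,-0.1],"turn":[0,0,0],"claw":1},
  {"linear":[0,0,0],"turn":[0,0,0],"claw":0},
  {"linear":[0,0,0],"turn":[0,0,0],"claw":0},
  {"linear":[0,0,0],"turn":[0,0,0],"claw":0},
  {"linear":[0,0,-0.5],"turn":[0,0,0],"claw":0},
  {"linear":[0,0,-0.9],"turn":[0,0,0],"claw":0},
  {"linear":[0,0,-0.9],"turn":[0,0,0],"claw":0},
  {"linear":[0,0,-0.9],"turn":[0,0,0],"claw":0},
  {"linear":[0,0,0],"turn":[0,0,0],"claw":0},
  {"linear":[0,0,0],"turn":[0,0,0],"claw":0},
])

```text
time: 19.02
position: [0.6576, -0.0903, 0.2211]
tool_rot: [1.356, 2.831, -0.002]
ft_force: [-0.8, -0.9, -1.2]
grip_width: 0.841
```

```bash
cat >> h.py <<'E'
def cartons(im,K,W,names="ABCD"):
    """bright top faces in the top view -> poses via minAreaRect"""
    h=cv2.cvtColor(im,cv2.COLOR_BGR2HSV); m=((h[...,0]>8)&(h[...,0]<24)&(h[...,1]>90)&(h[...,2]>150)).astype(np.uint8)
    n,l,s,ce=cv2.connectedComponentsWithStats(m); out=[]
    for i in range(1,n):
        if 120<s[i,4]<420:
            pt=np.argwhere(l==i)[:,::-1].astype(float)
            r=np.c_[(pt-K[:2,2])/np.diag(K)[:2],np.ones(len(pt))]@W[:3,:3].T; g=W[:3,3]+r*((.066-W[2,3])/r[:,2:])
            (cx,cy),(a,b),th=cv2.minAreaRect((g[:,:2]*1000).astype(np.float32))
            if a>b: a,b,th=b,a,th-90
            th=(th+90)%180-90
            out.append((np.array([g[:,0].mean(),g[:,1].mean(),np.radians(th)]),(round(a,1),round(b,1)),s[i,4]))
    return out
E
python3 - <<'E'
from h import *
p,Ro,s=st();print(p,s["time"],s["grip_width"])
_,K,W=cam("top"); t0=cv2.imread("pics/top0.png"); d=json.load(open("poses.json")); print({k:np.round(v,4).tolist() for k,v in d.items()})
for c in cartons(t0,K,W): print("init",c)
t=cam("top")[0]
for c in cartons(t,K,W): print("now",c)
im,K2,W2=cam("side"); cv2.imwrite("pics/p6.png",cv2.resize(im[160:300,235:435],None,fx=4,fy=4,interpolation=cv2.INTER_CUBIC))
E
```

```text
[ 0.65762741 -0.09029527  0.22105596] 19.0167 0.8414834904241808
{'T': [0.6948, -0.0533, -0.891], 'A': [0.5713, 0.4244, -0.0591], 'B': [0.5792, 0.2441, 0.2413], 'C': [0.4224, 0.3029, 0.0302], 'D': [0.436, -0.235, 0.2826]}
init (array([ 0.58519027, -0.11852597, -1.56738197]), (89.8, 91.0), np.int32(349))
init (array([0.57917405, 0.244884  , 0.23713617]), (38.4, 49.1), np.int32(262))
init (array([ 0.5717519 ,  0.42510932, -0.0635638 ]), (37.9, 48.9), np.int32(267))
init (array([ 0.43616422, -0.23550431,  0.27629725]), (38.4, 48.9), np.int32(278))
init (array([0.42228941, 0.30333456, 0.04591815]), (39.1, 48.9), np.int32(291))
now (array([0.57916627, 0.24441653, 0.25223827]), (39.6, 49.3), np.int32(269))
now (array([ 0.57151274,  0.42489585, -0.05779938]), (40.5, 49.1), np.int32(272))
now (array([0.42194163, 0.30287459, 0.00945129]), (38.5, 49.3), np.int32(291))
```

View pics/p6.png

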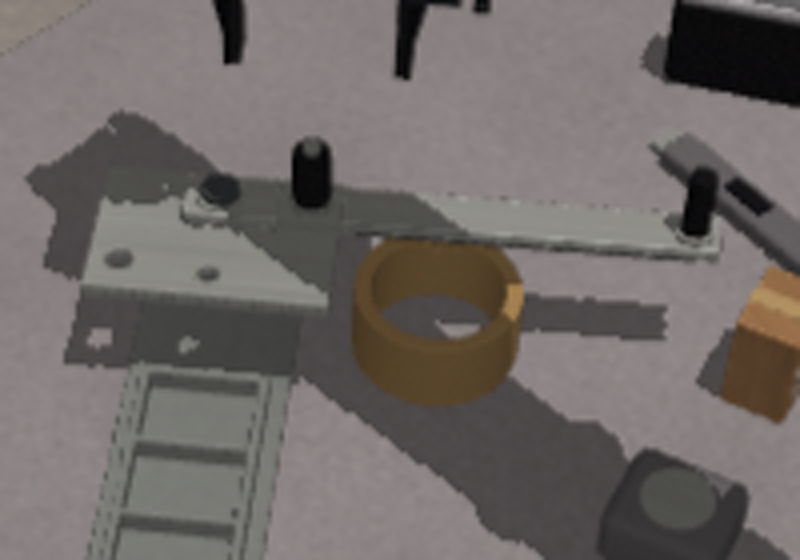

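The pin is seated in the open hole at crop (312,175), with its shoulder on the arm. The cartons have not moved. Carton B is next.

```bash
python3 - <<'E'
from h import *
plan([([.5792,.2443,.2],193.9,18),([.5792,.2443,.051],193.9,6)])
E
```

```text
x17 [0.37, 0.56, 0.03] [-0.0, -0.0, -0.9] | last [0.37, 0.53, 0.09] [0.0, -0.05, -0.96]
x5 [0.0, 0.0, 0.83] [0.0, -0.0, 0.0] | last [0.0, 0.0, 0.81] [0.0, -0.0, 0.0]
```

move_arm([
  {"linear":[0.37,0.56,0.03],"turn":[0,0,-0.9],"claw":0},
  {"linear":[0.37,0.56,0.03],"turn":[0,0,-0.9],"claw":0},
  {"linear":[0.37,0.56,0.03],"turn":[0,0,-0.9],"claw":0},
  {"linear":[0.37,0.56,0.03],"turn":[0,0,-0.9],"claw":0},
  {"linear":[0.37,0.56,0.03],"turn":[0,0,-0.9],"claw":0},
  {"linear":[0.37,0.56,0.03],"turn":[0,0,-0.9],"claw":0},
  {"linear":[0.37,0.56,0.03],"turn":[0,0,-0.9],"claw":0},
  {"linear":[0.37,0.56,0.03],"turn":[0,0,-0.9],"claw":0},
  {"linear":[0.37,0.56,0.03],"turn":[0,0,-0.9],"claw":0},
  {"linear":[0.37,0.56,0.03],"turn":[0,0,-0.9],"claw":0},
  {"linear":[0.37,0.56,0.03],"turn":[0,0,-0.9],"claw":0},
  {"linear":[0.37,0.56,0.03],"turn":[0,0,-0.9],"claw":0},
  {"linear":[0.37,0.56,0.03],"turn":[0,0,-0.9],"claw":0},
  {"linear":[0.37,0.56,0.03],"turn":[0,0,-0.9],"claw":0},
  {"linear":[0.37,0.56,0.03],"turn":[0,0,-0.9],"claw":0},
  {"linear":[0.37,0.56,0.03],"turn":[0,0,-0.9],"claw":0},
  {"linear":[0.37,0.56,0.03],"turn":[0,0,-0.9],"claw":0},
  {"linear":[0.37,0.53,0.09],"turn":[0,0,-0.96],"claw":0},
  {"linear":[0,0,0],"turn":[0,0,0],"claw":0},
  {"linear":[0,0,0],"turn":[0,0,0],"claw":0},
])

```text
time: 20.83
position: [0.5789, 0.2454, 0.2005]
tool_rot: [0.384, -3.116, 0.001]
ft_force: [-0.1, 0.2, 1.0]
grip_width: 0.998
```

```bash
python3 - <<'E'
from h import *
_,K,W=cam("top")
t=cam("top")[0]
for c in cartons(t,K,W): print("now",c)
plan([([.5792,.2443,.051],193.9,6)])
E
```

```text
now (array([ 0.56887609, -0.10171476, -0.87605723]), (54.3, 93.2), np.int32(212))
now (array([ 0.43587671, -0.23503098,  0.29645004]), (37.8, 49.4), np.int32(272))
x5 [0.01, 0.01, 0.83] [-0.0, -0.0, -0.0] | last [-0.01, -0.0, 0.85] [-0.02, -0.02, -0.02]
```

move_arm([
  {"linear":[0.01,0.01,0.83],"turn":[0,0,0],"claw":0},
  {"linear":[0.01,0.01,0.83],"turn":[0,0,0],"claw":0},
  {"linear":[0.01,0.01,0.83],"turn":[0,0,0],"claw":0},
  {"linear":[0.01,0.01,0.83],"turn":[0,0,0],"claw":0},
  {"linear":[0,0,0.83],"turn":[0,0,0],"claw":0},
  {"linear":[0,0,0.8],"turn":[0,0,0],"claw":0},
  {"linear":[0,0,0],"turn":[0,0,0],"claw":0.2},
  {"linear":[0,0,0],"turn":[0,0,0],"claw":1},
  {"linear":[0,0,0],"turn":[0,0,0],"claw":1},
  {"linear":[0,0,0],"turn":[0,0,0],"claw":1},
  {"linear":[0,0,0],"turn":[0,0,0],"claw":1},
  {"linear":[0,0,0],"turn":[0,0,0],"claw":1},
  {"linear":[0,0,0],"turn":[0,0,0],"claw":1},
  {"linear":[0,0,0],"turn":[0,0,0],"claw":1},
  {"linear":[0,0,0],"turn":[0,0,0],"claw":1},
], grip_force=18)

```text
time: 22.18
position: [0.5796, 0.2456, 0.0545]
tool_rot: [-0.381, 3.117, -0.001]
ft_force: [-0.1, -2.0, 5.6]
grip_width: 0.577
```

```bash
python3 - <<'E'
from h import *
print(st()[2]["grip_width"]*87)
T=tray(); y=np.degrees(T[2])+180; c=place(T,[-.096,0,0])[0]; p=st()[0]
plan([(np.r_[p[:2],.15],193.9,4),(np.r_[c[:2],.15],y,16),(np.r_[c[:2],.061],y,4)])
E
```

```text
50.16125101461889
x3 [-0.0, -0.0, -0.8] [-0.0, 0.01, 0.0] | last [-0.0, -0.0, -0.78] [-0.01, -0.01, 0.01]
x15 [-0.26, -0.44, -0.0] [-0.0, 0.0, 1.01] | last [-0.19, -0.46, -0.0] [-0.0, 0.0, 1.09]
x3 [0.0, -0.0, 0.74] [-0.0, 0.0, -0.0] | last [0.0, -0.0, 0.75] [-0.0, 0.0, -0.0]
```

move_arm([
  {"linear":[0,0,-0.5],"turn":[0,0,0],"claw":1},
  {"linear":[0,0,-0.9],"turn":[0,0,0],"claw":1},
  {"linear":[0,0,-0.9],"turn":[0,0,0],"claw":1},
  {"linear":[0,0,-0.9],"turn":[0,0,0],"claw":1},
  {"linear":[0,0,0],"turn":[0,0,0],"claw":1},
  {"linear":[0,0,0],"turn":[0,0,0],"claw":1},
])

```text
time: 22.68
position: [0.5794, 0.247, 0.1516]
tool_rot: [-0.382, 3.115, 0.002]
ft_force: [0.3, 0.6, -2.4]
grip_width: 0.576
```

```bash
python3 - <<'E'
from h import *
T=tray(); y=np.degrees(T[2])+180; c=place(T,[-.096,0,0])[0]; p=st()[0]
plan([(np.r_[c[:2],.15],y,17),(np.r_[c[:2],.0625],y,4)])
E
```

```text
x16 [-0.24, -0.41, 0.0] [0.0, 0.0, 0.96] | last [-0.33, -0.44, 0.05] [0.05, 0.01, 0.9]
x3 [0.0, -0.0, 0.73] [-0.0, 0.0, -0.0] | last [0.0, -0.0, 0.73] [-0.0, 0.0, -0.0]
```

move_arm([
  {"linear":[-0.24,-0.41,0],"turn":[0,0,0.96],"claw":1},
  {"linear":[-0.24,-0.41,0],"turn":[0,0,0.96],"claw":1},
  {"linear":[-0.24,-0.41,0],"turn":[0,0,0.96],"claw":1},
  {"linear":[-0.24,-0.41,0],"turn":[0,0,0.96],"claw":1},
  {"linear":[-0.24,-0.41,0],"turn":[0,0,0.96],"claw":1},
  {"linear":[-0.24,-0.41,0],"turn":[0,0,0.96],"claw":1},
  {"linear":[-0.24,-0.41,0],"turn":[0,0,0.96],"claw":1},
  {"linear":[-0.24,-0.41,0],"turn":[0,0,0.96],"claw":1},
  {"linear":[-0.24,-0.41,0],"turn":[0,0,0.96],"claw":1},
  {"linear":[-0.24,-0.41,0],"turn":[0,0,0.96],"claw":1},
  {"linear":[-0.24,-0.41,0],"turn":[0,0,0.96],"claw":1},
  {"linear":[-0.24,-0.41,0],"turn":[0,0,0.96],"claw":1},
  {"linear":[-0.24,-0.41,0],"turn":[0,0,0.96],"claw":1},
  {"linear":[-0.24,-0.41,0],"turn":[0,0,0.96],"claw":1},
  {"linear":[-0.24,-0.41,0],"turn":[0,0,0.96],"claw":1},
  {"linear":[-0.24,-0.41,0],"turn":[0,0,0.96],"claw":1},
  {"linear":[-0.33,-0.44,0],"turn":[0,0,0.9],"claw":1},
  {"linear":[0,0,0],"turn":[0,0,0],"claw":1},
  {"linear":[0,0,0],"turn":[0,0,0],"claw":1},
])

```text
time: 24.27
position: [0.6329, 0.0194, 0.1481]
tool_rot: [-1.354, -2.832, 0.002]
ft_force: [0.1, -0.1, -1.6]
grip_width: 0.573
```

```bash
python3 - <<'E'
from h import *
T=tray(); y=np.degrees(T[2])+180; c=place(T,[-.096,0,0])[0]; p=st()[0]; print(p,c)
plan([(np.r_[c[:2],.1],y,3),(np.r_[c[:2],.0635],y,3)])
im,K,W=cam("side"); L=[[-.073,-.031,.022],[-.073,.031,.022],[-.119,.031,.022],[-.119,-.031,.022]]
cv2.polylines(im,[proj(K,W,place(T,L)).round().astype(int)],True,(0,0,255))
cv2.imwrite("pics/p7.png",cv2.resize(im[190:320,230:370],None,fx=4.5,fy=4.5,interpolation=cv2.INTER_CUBIC))
E
```

```text
[0.63293955 0.01942277 0.14806357] [0.63443745 0.02137393 0.        ]
x2 [0.01, 0.03, 0.53] [-0.01, -0.01, -0.0] | last [-0.0, 0.02, 0.54] [-0.01, 0.0, -0.01]
x2 [-0.0, 0.0, 0.41] [0.0, 0.0, -0.0] | last [-0.0, 0.0, 0.4] [0.0, 0.0, -0.0]
```

View pics/p7.png

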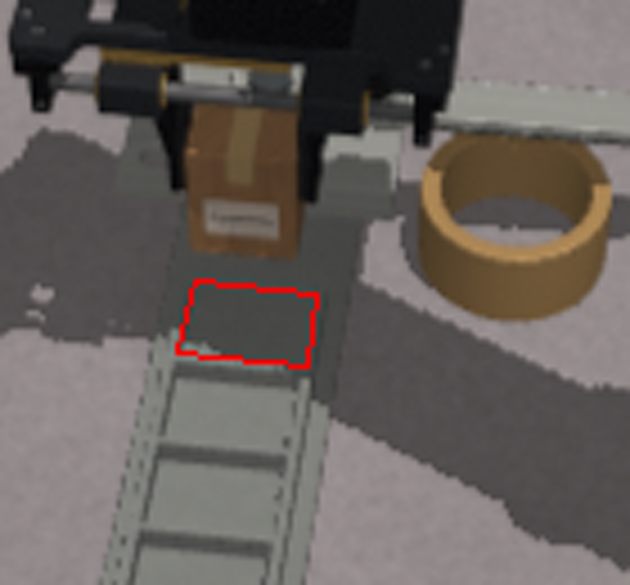

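The held carton is square to compartment 1 (outlined in red). I'm lowering it now.

move_arm([
  {"linear":[0.01,0.03,0.53],"turn":[0,0,0],"claw":1},
  {"linear":[0.01,0.03,0.53],"turn":[0,0,0],"claw":1},
  {"linear":[0,0.02,0.54],"turn":[0,0,0],"claw":1},
  {"linear":[0,0,0.4],"turn":[0,0,0],"claw":1},
  {"linear":[0,0,0.2],"turn":[0,0,0],"claw":1},
  {"linear":[0,0,0.2],"turn":[0,0,0],"claw":1},
  {"linear":[0,0,0.2],"turn":[0,0,0],"claw":1},
  {"linear":[0,0,0.2],"turn":[0,0,0],"claw":1},
  {"linear":[0,0,0],"turn":[0,0,0],"claw":1},
  {"linear":[0,0,0],"turn":[0,0,0],"claw":1},
])

```text
time: 25.15
position: [0.6353, 0.0222, 0.0655]
tool_rot: [1.355, 2.834, -0.0]
ft_force: [-0.1, -0.3, -1.0]
grip_width: 0.577
```

move_arm([
  {"linear":[0,0,0.05],"turn":[0,0,0],"claw":1},
  {"linear":[0,0,0.05],"turn":[0,0,0],"claw":1},
  {"linear":[0,0,0],"turn":[0,0,0],"claw":1},
  {"linear":[0,0,0],"turn":[0,0,0],"claw":0.3},
  {"linear":[0,0,0],"turn":[0,0,0],"claw":0.2},
  {"linear":[0,0,0],"turn":[0,0,0],"claw":0.2},
  {"linear":[0,0,-0.3],"turn":[0,0,0],"claw":0.1},
  {"linear":[0,0,-0.6],"turn":[0,0,0],"claw":0},
  {"linear":[0,0,-0.9],"turn":[0,0,0],"claw":0},
  {"linear":[0,0,-0.9],"turn":[0,0,0],"claw":0},
  {"linear":[0,0,-0.9],"turn":[0,0,0],"claw":0},
  {"linear":[0,0,0],"turn":[0,0,0],"claw":0},
])

```text
time: 26.15
position: [0.6388, 0.023, 0.1779]
tool_rot: [1.35, 2.826, 0.007]
ft_force: [1.7, 0.2, 0.4]
grip_width: 0.997
```

```bash
python3 - <<'E'
from h import *
im,K,W=cam("top"); T=tray(); print(st()[0])
for c in cartons(im,K,W): print(c, (R.from_euler("z",-T[2]).apply(np.r_[c[0][:2]-T[:2],0])*1000).round(1), np.degrees(c[0][2]-T[2]).round(1))
plan([([.5715,.4248,.2],176.5,19),([.5715,.4248,.051],176.5,6)])
E
```

```text
[0.63766649 0.02279547 0.17517566]
(array([ 0.56959814, -0.10089404, -0.87605729]), (54.3, 92.4), np.int32(199)) [ -41.7 -127.3    0. ] 0.9
(array([ 0.57166737,  0.42487731, -0.06360255]), (40.4, 49.0), np.int32(270)) [-449.3  204.8    0. ] 47.4
(array([ 0.43587371, -0.23516428,  0.29645004]), (37.8, 49.3), np.int32(278)) [ -21.3 -315.7    0. ] 68.0
(array([0.42200601, 0.30312476, 0.00945129]), (38.5, 49.9), np.int32(294)) [-448.7   11.9    0. ] 51.6
x18 [0.45, 0.58, -0.04] [0.0, 0.01, -0.63] | last [0.44, 0.62, -0.06] [0.08, -0.05, -0.55]
x5 [0.0, 0.0, 0.83] [-0.0, 0.0, -0.0] | last [0.0, 0.0, 0.82] [-0.0, 0.0, -0.0]
```

move_arm([
  {"linear":[0.45,0.58,-0.04],"turn":[0,0,-0.63],"claw":0},
  {"linear":[0.45,0.58,-0.04],"turn":[0,0,-0.63],"claw":0},
  {"linear":[0.45,0.58,-0.04],"turn":[0,0,-0.63],"claw":0},
  {"linear":[0.45,0.58,-0.04],"turn":[0,0,-0.63],"claw":0},
  {"linear":[0.45,0.58,-0.04],"turn":[0,0,-0.63],"claw":0},
  {"linear":[0.45,0.58,-0.04],"turn":[0,0,-0.63],"claw":0},
  {"linear":[0.45,0.58,-0.04],"turn":[0,0,-0.63],"claw":0},
  {"linear":[0.45,0.58,-0.04],"turn":[0,0,-0.63],"claw":0},
  {"linear":[0.45,0.58,-0.04],"turn":[0,0,-0.63],"claw":0},
  {"linear":[0.45,0.58,-0.04],"turn":[0,0,-0.63],"claw":0},
  {"linear":[0.45,0.58,-0.04],"turn":[0,0,-0.63],"claw":0},
  {"linear":[0.45,0.58,-0.04],"turn":[0,0,-0.63],"claw":0},
  {"linear":[0.45,0.58,-0.04],"turn":[0,0,-0.63],"claw":0},
  {"linear":[0.45,0.58,-0.04],"turn":[0,0,-0.63],"claw":0},
  {"linear":[0.45,0.58,-0.04],"turn":[0,0,-0.63],"claw":0},
  {"linear":[0.45,0.58,-0.04],"turn":[0,0,-0.63],"claw":0},
  {"linear":[0.45,0.58,-0.04],"turn":[0,0,-0.63],"claw":0},
  {"linear":[0.45,0.58,-0.04],"turn":[0,0,-0.63],"claw":0},
  {"linear":[0.44,0.6,-0.04],"turn":[0,0,-0.55],"claw":0},
  {"linear":[0,0,0],"turn":[0,0,0],"claw":0},
])

```text
time: 27.87
position: [0.5641, 0.4295, 0.1929]
tool_rot: [-0.082, -3.137, -0.005]
ft_force: [-1.1, 1.2, 0.1]
grip_width: 1.001
```

```bash
python3 - <<'E'
from h import *
im,K,W=cam("top"); T=tray(); print(st()[0])
for c in cartons(im,K,W): print(c, (R.from_euler("z",-T[2]).apply(np.r_[c[0][:2]-T[:2],0])*1000).round(1), np.degrees(c[0][2]-T[2]).round(1))
plan([([.5715,.4248,.051],176.5,6)])
E
```

```text
[0.56612923 0.42694332 0.19277835]
(array([ 0.63598982,  0.02306988, -0.88993349]), (40.3, 49.4), np.int32(265)) [-96.3   2.3   0. ] 0.1
(array([ 0.56917046, -0.10135391, -0.87605729]), (54.3, 93.6), np.int32(207)) [ -41.6 -127.9    0. ] 0.9
(array([ 0.43611588, -0.23494982,  0.29645004]), (37.8, 49.3), np.int32(273)) [ -21.3 -315.4    0. ] 68.0
(array([0.42719322, 0.29592069, 0.04591814]), (39.5, 46.4), np.int32(177)) [-439.8   11.4    0. ] 53.7
x5 [-0.03, -0.01, 0.79] [0.0, -0.01, 0.01] | last [-0.04, -0.02, 0.78] [0.01, 0.02, 0.03]
```

move_arm([
  {"linear":[-0.03,-0.01,0.79],"turn":[0,0,0],"claw":0},
  {"linear":[-0.03,-0.01,0.79],"turn":[0,0,0],"claw":0},
  {"linear":[-0.03,-0.01,0.79],"turn":[0,0,0],"claw":0},
  {"linear":[-0.03,-0.01,0.79],"turn":[0,0,0],"claw":0},
  {"linear":[0,0,0.4],"turn":[0,0,0],"claw":0},
  {"linear":[0,0,0],"turn":[0,0,0],"claw":0},
  {"linear":[0,0,0],"turn":[0,0,0],"claw":0},
])

```text
time: 28.5
position: [0.5731, 0.4214, 0.086]
tool_rot: [-0.099, -3.139, 0.002]
ft_force: [1.0, 0.2, 1.0]
grip_width: 0.999
```

```bash
python3 - <<'E'
from h import *
print(st()[0]); plan([([.5715,.4248,.051],176.5,2)])
E
```

```text
[0.57309915 0.42140614 0.08597941]
x1 [0.03, 0.06, 0.58] [-0.01, -0.01, -0.01] | last [0.03, 0.05, 0.59] [-0.01, -0.0, -0.01]
```

move_arm([
  {"linear":[0.03,-0.05,0.58],"turn":[0,0,0],"claw":0},
  {"linear":[0.03,-0.05,0.59],"turn":[0,0,0],"claw":0},
  {"linear":[0,0,0],"turn":[0,0,0],"claw":0.2},
  {"linear":[0,0,0],"turn":[0,0,0],"claw":0.2},
])

```text
time: 28.83
position: [0.5712, 0.4194, 0.0523]
tool_rot: [0.097, 3.14, 0.0]
ft_force: [0.8, 0.4, 0.1]
grip_width: 0.922
```

I mis-signed the y correction, which left the tool 5 mm off but inside the jaw clearance. I'll correct it and grip.

move_arm([
  {"linear":[0,0.18,0],"turn":[0,0,0],"claw":0.2},
  {"linear":[0,0,0],"turn":[0,0,0],"claw":0.2},
  {"linear":[0,0,0],"turn":[0,0,0],"claw":1},
  {"linear":[0,0,0],"turn":[0,0,0],"claw":1},
  {"linear":[0,0,0],"turn":[0,0,0],"claw":1},
  {"linear":[0,0,0],"turn":[0,0,0],"claw":1},
  {"linear":[0,0,0],"turn":[0,0,0],"claw":1},
  {"linear":[0,0,0],"turn":[0,0,0],"claw":1},
  {"linear":[0,0,0],"turn":[0,0,0],"claw":1},
  {"linear":[0,0,0],"turn":[0,0,0],"claw":1},
  {"linear":[0,0,-0.5],"turn":[0,0,0],"claw":1},
  {"linear":[0,0,-0.9],"turn":[0,0,0],"claw":1},
  {"linear":[0,0,-0.9],"turn":[0,0,0],"claw":1},
  {"linear":[0,0,-0.9],"turn":[0,0,0],"claw":1},
  {"linear":[0,0,-0.2],"turn":[0,0,0],"claw":1},
  {"linear":[0,0,0],"turn":[0,0,0],"claw":1},
  {"linear":[0,0,0],"turn":[0,0,0],"claw":1},
  {"linear":[0,0,0],"turn":[0,0,0],"claw":1},
])

```text
time: 30.33
position: [0.5704, 0.424, 0.1513]
tool_rot: [-0.096, -3.138, 0.003]
ft_force: [0.1, 0.3, -1.7]
grip_width: 0.574
```

```bash
python3 - <<'E'
from h import *
T=tray(); y=np.degrees(T[2])+180; c=place(T,[-.146,.001,0])[0]; print(st()[0],st()[2]["grip_width"])
plan([(np.r_[c[:2],.155],y,17)])
E
```

```text
[0.5704075  0.4239854  0.15128653] 0.5737225468455311
x16 [-0.38, -0.63, -0.01] [-0.0, -0.0, 0.7] | last [-0.39, -0.62, 0.06] [-0.05, 0.0, 0.68]
```

move_arm([
  {"linear":[-0.38,-0.63,-0.01],"turn":[0,0,0.7],"claw":1},
  {"linear":[-0.38,-0.63,-0.01],"turn":[0,0,0.7],"claw":1},
  {"linear":[-0.38,-0.63,-0.01],"turn":[0,0,0.7],"claw":1},
  {"linear":[-0.38,-0.63,-0.01],"turn":[0,0,0.7],"claw":1},
  {"linear":[-0.38,-0.63,-0.01],"turn":[0,0,0.7],"claw":1},
  {"linear":[-0.38,-0.63,-0.01],"turn":[0,0,0.7],"claw":1},
  {"linear":[-0.38,-0.63,-0.01],"turn":[0,0,0.7],"claw":1},
  {"linear":[-0.38,-0.63,-0.01],"turn":[0,0,0.7],"claw":1},
  {"linear":[-0.38,-0.63,-0.01],"turn":[0,0,0.7],"claw":1},
  {"linear":[-0.38,-0.63,-0.01],"turn":[0,0,0.7],"claw":1},
  {"linear":[-0.38,-0.63,-0.01],"turn":[0,0,0.7],"claw":1},
  {"linear":[-0.38,-0.63,-0.01],"turn":[0,0,0.7],"claw":1},
  {"linear":[-0.38,-0.63,-0.01],"turn":[0,0,0.7],"claw":1},
  {"linear":[-0.38,-0.63,-0.01],"turn":[0,0,0.7],"claw":1},
  {"linear":[-0.38,-0.63,-0.01],"turn":[0,0,0.7],"claw":1},
  {"linear":[-0.38,-0.63,-0.01],"turn":[0,0,0.7],"claw":1},
  {"linear":[-0.39,-0.62,0],"turn":[0,0,0.68],"claw":1},
  {"linear":[0,0,0],"turn":[0,0,0],"claw":1},
  {"linear":[0,0,0],"turn":[0,0,0],"claw":1},
  {"linear":[0,0,0],"turn":[0,0,0],"claw":1},
])

```text
time: 32.0
position: [0.6038, 0.0625, 0.157]
tool_rot: [-1.352, -2.834, 0.0]
ft_force: [-0.1, -0.3, -0.9]
grip_width: 0.571
```

```bash
python3 - <<'E'
from h import *
T=tray(); y=np.degrees(T[2])+180; c=place(T,[-.146,.001,0])[0]; print(st()[0],c)
plan([(np.r_[c[:2],.067],y,6)])
E
```

```text
[0.6037708  0.06251373 0.15697064] [0.60378244 0.06088684 0.        ]
x5 [-0.01, -0.01, 0.5] [-0.0, -0.0, 0.0] | last [0.0, 0.02, 0.5] [-0.01, -0.03, 0.01]
```

move_arm([
  {"linear":[-0.01,-0.01,0.5],"turn":[0,0,0],"claw":1},
  {"linear":[-0.01,-0.01,0.5],"turn":[0,0,0],"claw":1},
  {"linear":[-0.01,0,0.5],"turn":[0,0,0],"claw":1},
  {"linear":[0,0,0.5],"turn":[0,0,0],"claw":1},
  {"linear":[0,0,0.5],"turn":[0,0,0],"claw":1},
  {"linear":[0,0,0.4],"turn":[0,0,0],"claw":1},
  {"linear":[0,0,0.1],"turn":[0,0,0],"claw":1},
  {"linear":[0,0,0],"turn":[0,0,0],"claw":1},
  {"linear":[0,0,0],"turn":[0,0,0],"claw":1},
])

```text
time: 32.75
position: [0.6048, 0.0614, 0.0684]
tool_rot: [1.352, 2.836, 0.001]
ft_force: [0.0, -0.9, -1.4]
grip_width: 0.574
```

move_arm([
  {"linear":[0,0,0.07],"turn":[0,0,0],"claw":1},
  {"linear":[0,0,0.07],"turn":[0,0,0],"claw":1},
  {"linear":[0,0,0.06],"turn":[0,0,0],"claw":1},
  {"linear":[0,0,0],"turn":[0,0,0],"claw":1},
  {"linear":[0,0,0],"turn":[0,0,0],"claw":1},
])

```text
time: 33.17
position: [0.6045, 0.0606, 0.0622]
tool_rot: [1.354, 2.835, -0.0]
ft_force: [0.7, -0.4, -1.4]
grip_width: 0.574
```

move_arm([
  {"linear":[0,0,0.05],"turn":[0,0,0],"claw":1},
  {"linear":[0,0,0.05],"turn":[0,0,0],"claw":1},
  {"linear":[0,0,0],"turn":[0,0,0],"claw":1},
  {"linear":[0,0,0],"turn":[0,0,0],"claw":0.3},
  {"linear":[0,0,0],"turn":[0,0,0],"claw":0.2},
  {"linear":[0,0,0],"turn":[0,0,0],"claw":0.2},
  {"linear":[0,0,-0.3],"turn":[0,0,0],"claw":0.1},
  {"linear":[0,0,-0.6],"turn":[0,0,0],"claw":0},
  {"linear":[0,0,-0.9],"turn":[0,0,0],"claw":0},
  {"linear":[0,0,-0.9],"turn":[0,0,0],"claw":0},
  {"linear":[0,0,-0.9],"turn":[0,0,0],"claw":0},
  {"linear":[0,0,0],"turn":[0,0,0],"claw":0},
  {"linear":[0,0,0],"turn":[0,0,0],"claw":0},
  {"linear":[0,0,0],"turn":[0,0,0],"claw":0},
])

```text
time: 34.33
position: [0.6043, 0.0606, 0.1671]
tool_rot: [-1.354, -2.835, 0.001]
ft_force: [-0.4, -0.2, -0.6]
grip_width: 0.996
```

```bash
cat >> h.py <<'E'
def look():
    im,K,W=cam("top"); T=tray(); print(st()[0].round(4),st()[2]["time"])
    for c in cartons(im,K,W): print(c[0].round(4),c[1],c[2], (R.from_euler("z",-T[2]).apply(np.r_[c[0][:2]-T[:2],0])*1000).round(1), np.degrees(c[0][2]-T[2]).round(1))
E
python3 - <<'E'
from h import *
look()
plan([([.4221,.3030,.2],181.5,15)])
E
```

```text
[0.6038 0.0605 0.1663] 34.3833
[ 0.5694 -0.1009 -0.8761] (54.3, 92.4) 201 [ -41.8 -127.4    0. ] 0.9
[ 0.4359 -0.2352  0.285 ] (37.7, 49.4) 279 [ -21.3 -315.7    0. ] 67.4
[0.4221 0.3032 0.0095] (38.5, 49.7) 294 [-448.7   12.     0. ] 51.6
x14 [0.62, 0.31, -0.07] [-0.0, -0.0, -0.88] | last [0.64, 0.38, -0.14] [-0.01, -0.02, -0.82]
```

move_arm([
  {"linear":[0.62,0.31,-0.07],"turn":[0,0,-0.88],"claw":0},
  {"linear":[0.62,0.31,-0.07],"turn":[0,0,-0.88],"claw":0},
  {"linear":[0.62,0.31,-0.07],"turn":[0,0,-0.88],"claw":0},
  {"linear":[0.62,0.31,-0.07],"turn":[0,0,-0.88],"claw":0},
  {"linear":[0.62,0.31,-0.07],"turn":[0,0,-0.88],"claw":0},
  {"linear":[0.62,0.31,-0.07],"turn":[0,0,-0.88],"claw":0},
  {"linear":[0.62,0.31,-0.07],"turn":[0,0,-0.88],"claw":0},
  {"linear":[0.62,0.31,-0.07],"turn":[0,0,-0.88],"claw":0},
  {"linear":[0.62,0.31,-0.07],"turn":[0,0,-0.88],"claw":0},
  {"linear":[0.62,0.31,-0.07],"turn":[0,0,-0.88],"claw":0},
  {"linear":[0.62,0.31,-0.07],"turn":[0,0,-0.88],"claw":0},
  {"linear":[0.62,0.31,-0.07],"turn":[0,0,-0.88],"claw":0},
  {"linear":[0.62,0.31,-0.07],"turn":[0,0,-0.88],"claw":0},
  {"linear":[0.62,0.31,-0.07],"turn":[0,0,-0.88],"claw":0},
  {"linear":[0.64,0.38,-0.14],"turn":[0,0,-0.82],"claw":0},
  {"linear":[0,0,0],"turn":[0,0,0],"claw":0},
  {"linear":[0,0,0],"turn":[0,0,0],"claw":0},
  {"linear":[0,0,0],"turn":[0,0,0],"claw":0},
])

```text
time: 35.88
position: [0.4221, 0.3037, 0.2005]
tool_rot: [-0.045, 3.141, -0.001]
ft_force: [0.1, -0.6, 0.3]
grip_width: 1.002
```

```bash
python3 - <<'E'
from h import *
look()
plan([([.4221,.3030,.051],181.5,6)])
E
```

```text
[0.4226 0.3031 0.2004] 35.9333
[ 0.6284  0.0212 -0.8767] (39.9, 49.0) 264 [-99.7  -4.8   0. ] 0.8
[ 0.6059  0.061  -0.9039] (39.7, 48.8) 267 [-144.8    2.7    0. ] -0.7
[ 0.5694 -0.101  -0.8761] (54.3, 92.4) 200 [ -41.7 -127.5    0. ] 0.9
[ 0.4359 -0.2352  0.2965] (38.5, 49.4) 281 [ -21.3 -315.7    0. ] 68.0
[0.3625 0.7057 0.009 ] (10.1, 155.5) 138 [-799.2  218.7    0. ] 51.6
x5 [0.0, -0.0, 0.83] [-0.0, -0.0, 0.0] | last [0.02, 0.0, 0.83] [-0.01, -0.0, 0.01]
```

move_arm([
  {"linear":[0,0,0.83],"turn":[0,0,0],"claw":0},
  {"linear":[0,0,0.83],"turn":[0,0,0],"claw":0},
  {"linear":[0,0,0.83],"turn":[0,0,0],"claw":0},
  {"linear":[0,0,0.83],"turn":[0,0,0],"claw":0},
  {"linear":[0,0,0.83],"turn":[0,0,0],"claw":0},
  {"linear":[0,0,0.83],"turn":[0,0,0],"claw":0.1},
  {"linear":[0,0,0],"turn":[0,0,0],"claw":0.2},
  {"linear":[0,0,0],"turn":[0,0,0],"claw":0.2},
  {"linear":[0,0,0],"turn":[0,0,0],"claw":1},
  {"linear":[0,0,0],"turn":[0,0,0],"claw":1},
  {"linear":[0,0,0],"turn":[0,0,0],"claw":1},
  {"linear":[0,0,0],"turn":[0,0,0],"claw":1},
  {"linear":[0,0,0],"turn":[0,0,0],"claw":1},
  {"linear":[0,0,0],"turn":[0,0,0],"claw":1},
  {"linear":[0,0,0],"turn":[0,0,0],"claw":1},
  {"linear":[0,0,0],"turn":[0,0,0],"claw":1},
])

```text
time: 37.27
position: [0.4235, 0.3032, 0.0525]
tool_rot: [-0.041, 3.14, -0.0]
ft_force: [-0.4, -1.1, 6.0]
grip_width: 0.576
```

move_arm([
  {"linear":[0,0,-0.5],"turn":[0,0,0],"claw":1},
  {"linear":[0,0,-0.9],"turn":[0,0,0],"claw":1},
  {"linear":[0,0,-0.9],"turn":[0,0,0],"claw":1},
  {"linear":[0,0,-0.9],"turn":[0,0,0],"claw":1},
  {"linear":[0,0,-0.2],"turn":[0,0,0],"claw":1},
  {"linear":[0,0,0],"turn":[0,0,0],"claw":1},
  {"linear":[0,0,0],"turn":[0,0,0],"claw":1},
  {"linear":[0,0,0],"turn":[0,0,0],"claw":1},
])

```text
time: 37.93
position: [0.4217, 0.3023, 0.1515]
tool_rot: [0.041, -3.139, 0.002]
ft_force: [-0.4, -0.4, -2.4]
grip_width: 0.572
```

```bash
python3 - <<'E'
from h import *
T=tray(); y=np.degrees(T[2])+180; c=place(T,[-.196,.000,0])[0]; print(st()[0],st()[2]["grip_width"])
plan([(np.r_[c[:2],.155],y,15)])
E
```

```text
[0.42173747 0.30226189 0.15151735] 0.5721592904399271
x14 [-0.5, -0.3, -0.01] [-0.0, -0.0, 0.88] | last [-0.48, -0.22, 0.02] [-0.04, -0.01, 0.82]
```

move_arm([
  {"linear":[-0.5,-0.3,-0.01],"turn":[0,0,0.88],"claw":1},
  {"linear":[-0.5,-0.3,-0.01],"turn":[0,0,0.88],"claw":1},
  {"linear":[-0.5,-0.3,-0.01],"turn":[0,0,0.88],"claw":1},
  {"linear":[-0.5,-0.3,-0.01],"turn":[0,0,0.88],"claw":1},
  {"linear":[-0.5,-0.3,-0.01],"turn":[0,0,0.88],"claw":1},
  {"linear":[-0.5,-0.3,-0.01],"turn":[0,0,0.88],"claw":1},
  {"linear":[-0.5,-0.3,-0.01],"turn":[0,0,0.88],"claw":1},
  {"linear":[-0.5,-0.3,-0.01],"turn":[0,0,0.88],"claw":1},
  {"linear":[-0.5,-0.3,-0.01],"turn":[0,0,0.88],"claw":1},
  {"linear":[-0.5,-0.3,-0.01],"turn":[0,0,0.88],"claw":1},
  {"linear":[-0.5,-0.3,-0.01],"turn":[0,0,0.88],"claw":1},
  {"linear":[-0.5,-0.3,-0.01],"turn":[0,0,0.88],"claw":1},
  {"linear":[-0.5,-0.3,-0.01],"turn":[0,0,0.88],"claw":1},
  {"linear":[-0.5,-0.3,-0.01],"turn":[0,0,0.88],"claw":1},
  {"linear":[-0.48,-0.22,0.02],"turn":[0,0,0.82],"claw":1},
  {"linear":[0,0,0],"turn":[0,0,0],"claw":1},
  {"linear":[0,0,0],"turn":[0,0,0],"claw":1},
  {"linear":[0,0,0],"turn":[0,0,0],"claw":1},
])

```text
time: 39.43
position: [0.5715, 0.1015, 0.1557]
tool_rot: [-1.349, -2.834, 0.0]
ft_force: [-0.3, 0.7, -1.5]
grip_width: 0.569
```

```bash
python3 - <<'E'
from h import *
T=tray(); y=np.degrees(T[2])+180; c=place(T,[-.196,.000,0])[0]; print(st()[0],c)
plan([(np.r_[c[:2],.061],y,7)])
E
```

```text
[0.57154385 0.10145446 0.1556927 ] [0.57157205 0.09914244 0.        ]
x6 [-0.01, -0.01, 0.45] [-0.0, -0.0, 0.01] | last [-0.01, 0.02, 0.46] [-0.02, -0.03, -0.02]
```

move_arm([
  {"linear":[-0.02,-0.01,0.5],"turn":[0,0,0],"claw":1},
  {"linear":[-0.02,-0.01,0.5],"turn":[0,0,0],"claw":1},
  {"linear":[-0.02,0,0.5],"turn":[0,0,0],"claw":1},
  {"linear":[-0.01,0,0.5],"turn":[0,0,0],"claw":1},
  {"linear":[0,0,0.5],"turn":[0,0,0],"claw":1},
  {"linear":[0,0,0.4],"turn":[0,0,0],"claw":1},
  {"linear":[0,0,0.1],"turn":[0,0,0],"claw":1},
  {"linear":[0,0,0],"turn":[0,0,0],"claw":1},
  {"linear":[0,0,0],"turn":[0,0,0],"claw":1},
])

```text
time: 40.18
position: [0.5736, 0.0988, 0.0673]
tool_rot: [1.352, 2.836, 0.001]
ft_force: [0.8, 0.1, -2.0]
grip_width: 0.571
```

move_arm([
  {"linear":[0,0,0.08],"turn":[0,0,0],"claw":1},
  {"linear":[0,0,0.08],"turn":[0,0,0],"claw":1},
  {"linear":[0,0,0.08],"turn":[0,0,0],"claw":1},
  {"linear":[0,0,0],"turn":[0,0,0],"claw":1},
  {"linear":[0,0,0],"turn":[0,0,0],"claw":0.3},
  {"linear":[0,0,0],"turn":[0,0,0],"claw":0.2},
  {"linear":[0,0,0],"turn":[0,0,0],"claw":0.2},
  {"linear":[0,0,-0.3],"turn":[0,0,0],"claw":0.1},
  {"linear":[0,0,-0.6],"turn":[0,0,0],"claw":0},
  {"linear":[0,0,-0.9],"turn":[0,0,0],"claw":0},
  {"linear":[0,0,-0.9],"turn":[0,0,0],"claw":0},
  {"linear":[0,0,-0.9],"turn":[0,0,0],"claw":0},
  {"linear":[0,0,-0.9],"turn":[0,0,0],"claw":0},
  {"linear":[0,0,0],"turn":[0,0,0],"claw":0},
  {"linear":[0,0,0],"turn":[0,0,0],"claw":0},
])

```text
time: 41.43
position: [0.5746, 0.0985, 0.1973]
tool_rot: [1.352, 2.831, 0.003]
ft_force: [-0.3, -0.8, -1.0]
grip_width: 0.998
```

```bash
python3 - <<'E'
from h import *
look()
plan([([.4359,-.2352,.23],16.5,29)])
E
```

```text
[0.5736 0.0981 0.1955] 41.4833
[ 0.629   0.0174 -0.98  ] (36.0, 50.4) 213 [-96.3  -6.8   0. ] -5.1
[ 0.5695 -0.1008 -0.8761] (54.3, 92.4) 197 [ -41.8 -127.3    0. ] 0.9
[ 0.436  -0.2352  0.2836] (38.4, 49.4) 280 [ -21.2 -315.6    0. ] 67.3
x28 [-0.49, -0.06, -0.04] [0.0, -0.0, 0.97] | last [-0.43, -0.15, -0.03] [0.01, -0.02, 0.95]
```

move_arm([
  {"linear":[-0.49,-0.06,-0.04],"turn":[0,0,0.97],"claw":0},
  {"linear":[-0.49,-0.06,-0.04],"turn":[0,0,0.97],"claw":0},
  {"linear":[-0.49,-0.06,-0.04],"turn":[0,0,0.97],"claw":0},
  {"linear":[-0.49,-0.06,-0.04],"turn":[0,0,0.97],"claw":0},
  {"linear":[-0.49,-0.06,-0.04],"turn":[0,0,0.97],"claw":0},
  {"linear":[-0.49,-0.06,-0.04],"turn":[0,0,0.97],"claw":0},
  {"linear":[-0.49,-0.06,-0.04],"turn":[0,0,0.97],"claw":0},
  {"linear":[-0.49,-0.06,-0.04],"turn":[0,0,0.97],"claw":0},
  {"linear":[-0.49,-0.06,-0.04],"turn":[0,0,0.97],"claw":0},
  {"linear":[-0.49,-0.06,-0.04],"turn":[0,0,0.97],"claw":0},
  {"linear":[-0.49,-0.06,-0.04],"turn":[0,0,0.97],"claw":0},
  {"linear":[-0.49,-0.06,-0.04],"turn":[0,0,0.97],"claw":0},
  {"linear":[-0.49,-0.06,-0.04],"turn":[0,0,0.97],"claw":0},
  {"linear":[-0.49,-0.06,-0.04],"turn":[0,0,0.97],"claw":0},
  {"linear":[-0.49,-0.06,-0.04],"turn":[0,0,0.97],"claw":0},
  {"linear":[-0.49,-0.06,-0.04],"turn":[0,0,0.97],"claw":0},
  {"linear":[-0.49,-0.06,-0.04],"turn":[0,0,0.97],"claw":0},
  {"linear":[-0.49,-0.06,-0.04],"turn":[0,0,0.97],"claw":0},
  {"linear":[-0.49,-0.06,-0.04],"turn":[0,0,0.97],"claw":0},
  {"linear":[-0.49,-0.06,-0.04],"turn":[0,0,0.97],"claw":0},
])

```text
time: 43.15
position: [0.5487, -0.1755, 0.217]
tool_rot: [-2.832, -1.355, 0.004]
ft_force: [-0.1, -0.0, 0.4]
grip_width: 1.003
```

move_arm([
  {"linear":[-0.49,-0.06,-0.04],"turn":[0,0,0.97],"claw":0},
  {"linear":[-0.49,-0.06,-0.04],"turn":[0,0,0.97],"claw":0},
  {"linear":[-0.49,-0.06,-0.04],"turn":[0,0,0.97],"claw":0},
  {"linear":[-0.49,-0.06,-0.04],"turn":[0,0,0.97],"claw":0},
  {"linear":[-0.49,-0.06,-0.04],"turn":[0,0,0.97],"claw":0},
  {"linear":[-0.49,-0.06,-0.04],"turn":[0,0,0.97],"claw":0},
  {"linear":[-0.49,-0.06,-0.04],"turn":[0,0,0.97],"claw":0},
  {"linear":[-0.49,-0.06,-0.04],"turn":[0,0,0.97],"claw":0},
  {"linear":[-0.43,-0.15,-0.03],"turn":[0,0,0.95],"claw":0},
  {"linear":[0,0,0],"turn":[0,0,0],"claw":0},
  {"linear":[0,0,0],"turn":[0,0,0],"claw":0},
  {"linear":[0,0,0],"turn":[0,0,0],"claw":0},
])

```text
time: 44.15
position: [0.4362, -0.2347, 0.2286]
tool_rot: [-3.108, -0.454, 0.001]
ft_force: [-0.4, -0.7, -0.4]
grip_width: 0.998
```

```bash
python3 - <<'E'
from h import *
look(); print(st()[2]["tool_rot"])
plan([([.433,-.2362,.120],16.5,4),([.433,-.2362,.056],16.5,4)])
T=tray(); print("handle",place(T,[0,-.262,.114]))
im,K,W=cam("side"); cv2.imwrite("pics/p8.png",cv2.resize(im[160:340,235:475],None,fx=3.3,fy=3.3,interpolation=cv2.INTER_CUBIC))
E
```

```text
[ 0.4364 -0.2347  0.2287] 44.2
[ 0.6284  0.0212 -0.8767] (39.9, 49.0) 264 [-99.7  -4.8   0. ] 0.8
[ 0.6058  0.061  -0.9039] (39.7, 49.2) 268 [-144.8    2.6    0. ] -0.7
[ 0.5694 -0.101  -0.8761] (54.3, 92.4) 200 [ -41.8 -127.5    0. ] 0.9
[ 0.574   0.0994 -0.8821] (38.9, 49.9) 272 [-194.7    2.     0. ] 0.5
[-3.10791497e+00 -4.54525499e-01  6.19997711e-04]
x3 [-0.03, 0.0, 0.91] [-0.0, 0.0, 0.01] | last [-0.03, 0.02, 0.89] [-0.01, 0.0, 0.01]
x3 [-0.0, -0.0, 0.53] [0.0, 0.0, -0.0] | last [-0.0, -0.0, 0.55] [0.0, 0.0, -0.0]
handle [[ 0.49103474 -0.21799119  0.114     ]]
```

View pics/p8.png

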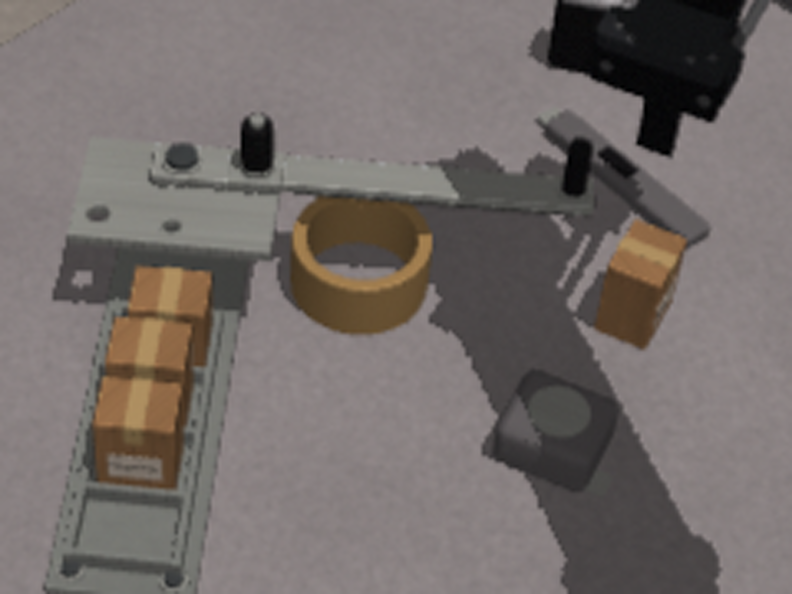

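The three placed cartons stand in cells 1–3. Carton D is clear of the arm's end, with about 15 mm between the gripper body and the handle. I'm picking D.

move_arm([
  {"linear":[-0.03,0,0.9],"turn":[0,0,0],"claw":0},
  {"linear":[-0.03,0,0.9],"turn":[0,0,0],"claw":0},
  {"linear":[-0.03,0,0.9],"turn":[0,0,0],"claw":0},
  {"linear":[-0.02,0.01,0.9],"turn":[0,0,0],"claw":0},
  {"linear":[0,0,0.5],"turn":[0,0,0],"claw":0},
  {"linear":[0,0,0.5],"turn":[0,0,0],"claw":0},
  {"linear":[0,0,0],"turn":[0,0,0],"claw":0},
  {"linear":[0,0,0],"turn":[0,0,0],"claw":0},
  {"linear":[0,0,0],"turn":[0,0,0],"claw":0},
])

```text
time: 45.0
position: [0.4337, -0.2365, 0.092]
tool_rot: [3.108, 0.452, 0.002]
ft_force: [0.5, -0.5, 0.6]
grip_width: 1.002
```

move_arm([
  {"linear":[0,0,0.4],"turn":[0,0,0],"claw":0},
  {"linear":[0,0,0.4],"turn":[0,0,0],"claw":0},
  {"linear":[0,0,0.4],"turn":[0,0,0],"claw":0.2},
  {"linear":[0,0,0],"turn":[0,0,0],"claw":0.2},
  {"linear":[0,0,0],"turn":[0,0,0],"claw":1},
  {"linear":[0,0,0],"turn":[0,0,0],"claw":1},
  {"linear":[0,0,0],"turn":[0,0,0],"claw":1},
  {"linear":[0,0,0],"turn":[0,0,0],"claw":1},
  {"linear":[0,0,0],"turn":[0,0,0],"claw":1},
  {"linear":[0,0,0],"turn":[0,0,0],"claw":1},
  {"linear":[0,0,0],"turn":[0,0,0],"claw":1},
  {"linear":[0,0,0],"turn":[0,0,0],"claw":1},
  {"linear":[0,0,0],"turn":[0,0,0],"claw":1},
])

```text
time: 46.08
position: [0.4333, -0.2368, 0.056]
tool_rot: [3.108, 0.451, 0.002]
ft_force: [-0.9, -0.8, 5.0]
grip_width: 0.572
```

move_arm([
  {"linear":[0,0,-0.5],"turn":[0,0,0],"claw":1},
  {"linear":[0,0,-0.9],"turn":[0,0,0],"claw":1},
  {"linear":[0,0,-0.9],"turn":[0,0,0],"claw":1},
  {"linear":[0,0,-0.9],"turn":[0,0,0],"claw":1},
  {"linear":[0,0,-0.9],"turn":[0,0,0],"claw":1},
  {"linear":[0,0,-0.9],"turn":[0,0,0],"claw":1},
  {"linear":[0,0,-0.5],"turn":[0,0,0],"claw":1},
  {"linear":[0,0,0],"turn":[0,0,0],"claw":1},
  {"linear":[0,0,0],"turn":[0,0,0],"claw":1},
  {"linear":[0,0,0],"turn":[0,0,0],"claw":1},
])

```text
time: 46.92
position: [0.4317, -0.2359, 0.2182]
tool_rot: [-3.107, -0.451, 0.005]
ft_force: [0.4, -0.4, -2.2]
grip_width: 0.57
```

```bash
python3 - <<'E'
from h import *
T=tray(); y=np.degrees(T[2])+180; c=place(T,[-.243,0,0])[0]; print(st()[0],st()[2]["grip_width"])
plan([(np.r_[c[:2],.22],y,30)])
E
```

```text
[ 0.43166592 -0.23587835  0.2181697 ] 0.5699171926682717
x29 [0.51, -0.02, -0.0] [-0.0, -0.0, -0.94] | last [0.52, -0.07, -0.05] [-0.02, -0.04, -0.85]
```

move_arm([
  {"linear":[0.51,-0.02,0],"turn":[0,0,-0.94],"claw":1},
  {"linear":[0.51,-0.02,0],"turn":[0,0,-0.94],"claw":1},
  {"linear":[0.51,-0.02,0],"turn":[0,0,-0.94],"claw":1},
  {"linear":[0.51,-0.02,0],"turn":[0,0,-0.94],"claw":1},
  {"linear":[0.51,-0.02,0],"turn":[0,0,-0.94],"claw":1},
  {"linear":[0.51,-0.02,0],"turn":[0,0,-0.94],"claw":1},
  {"linear":[0.51,-0.02,0],"turn":[0,0,-0.94],"claw":1},
  {"linear":[0.51,-0.02,0],"turn":[0,0,-0.94],"claw":1},
  {"linear":[0.51,-0.02,0],"turn":[0,0,-0.94],"claw":1},
  {"linear":[0.51,-0.02,0],"turn":[0,0,-0.94],"claw":1},
  {"linear":[0.51,-0.02,0],"turn":[0,0,-0.94],"claw":1},
  {"linear":[0.51,-0.02,0],"turn":[0,0,-0.94],"claw":1},
  {"linear":[0.51,-0.02,0],"turn":[0,0,-0.94],"claw":1},
  {"linear":[0.51,-0.02,0],"turn":[0,0,-0.94],"claw":1},
  {"linear":[0.51,-0.02,0],"turn":[0,0,-0.94],"claw":1},
  {"linear":[0.51,-0.02,0],"turn":[0,0,-0.94],"claw":1},
  {"linear":[0.51,-0.02,0],"turn":[0,0,-0.94],"claw":1},
  {"linear":[0.51,-0.02,0],"turn":[0,0,-0.94],"claw":1},
  {"linear":[0.51,-0.02,0],"turn":[0,0,-0.94],"claw":1},
  {"linear":[0.51,-0.02,0],"turn":[0,0,-0.94],"claw":1},
])

```text
time: 48.58
position: [0.5971, -0.0039, 0.2173]
tool_rot: [-2.182, -2.256, 0.004]
ft_force: [0.4, 0.8, -2.9]
grip_width: 0.574
```

move_arm([
  {"linear":[0.51,-0.02,0],"turn":[0,0,-0.94],"claw":1},
  {"linear":[0.51,-0.02,0],"turn":[0,0,-0.94],"claw":1},
  {"linear":[0.51,-0.02,0],"turn":[0,0,-0.94],"claw":1},
  {"linear":[0.51,-0.02,0],"turn":[0,0,-0.94],"claw":1},
  {"linear":[0.51,-0.02,0],"turn":[0,0,-0.94],"claw":1},
  {"linear":[0.51,-0.02,0],"turn":[0,0,-0.94],"claw":1},
  {"linear":[0.51,-0.02,0],"turn":[0,0,-0.94],"claw":1},
  {"linear":[0.51,-0.02,0],"turn":[0,0,-0.94],"claw":1},
  {"linear":[0.51,-0.02,0],"turn":[0,0,-0.94],"claw":1},
  {"linear":[0.52,-0.07,0],"turn":[0,0,-0.85],"claw":1},
  {"linear":[0,0,0],"turn":[0,0,0],"claw":1},
  {"linear":[0,0,0],"turn":[0,0,0],"claw":1},
  {"linear":[0,0,0],"turn":[0,0,0],"claw":1},
])

```text
time: 49.67
position: [0.5431, 0.1341, 0.2189]
tool_rot: [-1.356, -2.833, 0.003]
ft_force: [0.6, 0.5, -2.0]
grip_width: 0.573
```

```bash
python3 - <<'E'
from h import *
T=tray(); y=np.degrees(T[2])+180; c=place(T,[-.243,0,0])[0]; print(st()[0],c)
plan([(np.r_[c[:2],.066],y,8)])
E
```

```text
[0.54310777 0.13412913 0.21887719] [0.54202531 0.13569364 0.        ]
x7 [0.01, 0.0, 0.64] [-0.0, -0.0, -0.0] | last [-0.01, 0.01, 0.62] [-0.03, -0.01, -0.02]
```

move_arm([
  {"linear":[0.02,0,0.8],"turn":[0,0,0],"claw":1},
  {"linear":[0.02,0,0.8],"turn":[0,0,0],"claw":1},
  {"linear":[0.01,0,0.8],"turn":[0,0,0],"claw":1},
  {"linear":[0.01,0,0.8],"turn":[0,0,0],"claw":1},
  {"linear":[0,0,0.6],"turn":[0,0,0],"claw":1},
  {"linear":[0,0,0.5],"turn":[0,0,0],"claw":1},
  {"linear":[0,0,0],"turn":[0,0,0],"claw":1},
  {"linear":[0,0,0],"turn":[0,0,0],"claw":1},
  {"linear":[0,0,0],"turn":[0,0,0],"claw":1},
])

```text
time: 50.42
position: [0.543, 0.1362, 0.0919]
tool_rot: [1.355, 2.833, 0.001]
ft_force: [-0.2, -0.0, -2.3]
grip_width: 0.575
```

move_arm([
  {"linear":[0,-0.02,0.3],"turn":[0,0,0],"claw":1},
  {"linear":[0,0,0.3],"turn":[0,0,0],"claw":1},
  {"linear":[0,0,0.2],"turn":[0,0,0],"claw":1},
  {"linear":[0,0,0.08],"turn":[0,0,0],"claw":1},
  {"linear":[0,0,0],"turn":[0,0,0],"claw":1},
  {"linear":[0,0,0],"turn":[0,0,0],"claw":1},
])

```text
time: 50.92
position: [0.5416, 0.1363, 0.0646]
tool_rot: [-1.353, -2.835, 0.0]
ft_force: [0.5, 0.1, -2.9]
grip_width: 0.572
```

move_arm([
  {"linear":[0,0,0.07],"turn":[0,0,0],"claw":1},
  {"linear":[0,0,0],"turn":[0,0,0],"claw":1},
  {"linear":[0,0,0],"turn":[0,0,0],"claw":0.3},
  {"linear":[0,0,0],"turn":[0,0,0],"claw":0.2},
  {"linear":[0,0,0],"turn":[0,0,0],"claw":0.2},
  {"linear":[0,0,-0.3],"turn":[0,0,0],"claw":0.2},
  {"linear":[0,0,-0.6],"turn":[0,0,0],"claw":0.2},
  {"linear":[0,0,-0.9],"turn":[0,0,0],"claw":0.2},
  {"linear":[0,0,-0.9],"turn":[0,0,0],"claw":0.4},
  {"linear":[0,0,-0.9],"turn":[0,0,0],"claw":0.4},
  {"linear":[0,0,-0.9],"turn":[0,0,0],"claw":0.4},
  {"linear":[0,0,0],"turn":[0,0,0],"claw":0.4},
  {"linear":[0,0,0],"turn":[0,0,0],"claw":0.4},
  {"linear":[0,0,0],"turn":[0,0,0],"claw":0.4},
])

```text
time: 52.08
position: [0.5414, 0.1361, 0.1976]
tool_rot: [-1.354, -2.835, 0.001]
ft_force: [-0.7, -0.3, -0.9]
grip_width: 0.607
```

```bash
python3 - <<'E'
from h import *
T=tray(); y=np.degrees(T[2])+180; look()
plan([([.6563,-.0853,.2],y,12)])
E
```

```text
[0.541  0.136  0.1969] 52.1333
[ 0.6285  0.0212 -0.9081] (39.9, 48.9) 263 [-99.6  -4.7   0. ] -1.0
[ 0.608   0.0548 -0.9438] (29.4, 50.2) 177 [-138.6    0.5    0. ] -3.0
[ 0.5693 -0.1011 -0.8761] (54.3, 92.4) 201 [ -41.7 -127.6    0. ] 0.9
x11 [-0.68, -0.14, -0.01] [-0.0, -0.0, 0.0] | last [-0.67, -0.11, 0.0] [-0.02, -0.01, 0.0]
```

move_arm([
  {"linear":[-0.68,-0.14,-0.01],"turn":[0,0,0],"claw":0.4},
  {"linear":[-0.68,-0.14,-0.01],"turn":[0,0,0],"claw":0.4},
  {"linear":[-0.68,-0.14,-0.01],"turn":[0,0,0],"claw":0.4},
  {"linear":[-0.68,-0.14,-0.01],"turn":[0,0,0],"claw":0.4},
  {"linear":[-0.68,-0.14,-0.01],"turn":[0,0,0],"claw":0.4},
  {"linear":[-0.68,-0.14,-0.01],"turn":[0,0,0],"claw":0.4},
  {"linear":[-0.68,-0.14,-0.01],"turn":[0,0,0],"claw":0.4},
  {"linear":[-0.68,-0.14,-0.01],"turn":[0,0,0],"claw":0.4},
  {"linear":[-0.68,-0.14,-0.01],"turn":[0,0,0],"claw":0.4},
  {"linear":[-0.68,-0.14,-0.01],"turn":[0,0,0],"claw":0.4},
  {"linear":[-0.68,-0.14,-0.01],"turn":[0,0,0],"claw":0.4},
  {"linear":[-0.67,-0.11,0],"turn":[0,0,0],"claw":0.4},
  {"linear":[0,0,0],"turn":[0,0,0],"claw":0.4},
  {"linear":[0,0,0],"turn":[0,0,0],"claw":0.4},
  {"linear":[0,0,0],"turn":[0,0,0],"claw":0.4},
])

```text
time: 53.38
position: [0.6561, -0.0839, 0.1997]
tool_rot: [-1.351, -2.833, -0.0]
ft_force: [-0.6, -0.4, 0.2]
grip_width: 0.602
```

```bash
python3 - <<'E'
from h import *
T=tray(); y=np.degrees(T[2])+180; look()
plan([([.6563,-.0853,.1225],y,4)])
E
```

```text
[ 0.6562 -0.0833  0.2002] 53.4333
[ 0.6283  0.0213 -0.8728] (40.6, 49.0) 265 [-99.7  -4.8   0. ] 1.0
[ 0.6057  0.061  -0.9039] (39.7, 49.2) 269 [-144.9    2.5    0. ] -0.7
[ 0.5741  0.0992 -0.9077] (38.8, 49.6) 272 [-194.5    2.     0. ] -1.0
[ 0.5383  0.1418 -0.9041] (38.4, 49.4) 275 [-250.1    1.     0. ] -0.8
x3 [-0.01, -0.01, 0.65] [-0.0, -0.01, 0.01] | last [-0.03, -0.01, 0.64] [-0.01, 0.0, -0.0]
```

All four cartons read upright and square in their compartments. Now I'll pull the pin.

move_arm([
  {"linear":[-0.02,-0.01,0.65],"turn":[0,0,0],"claw":0.4},
  {"linear":[-0.02,-0.01,0.65],"turn":[0,0,0],"claw":0.4},
  {"linear":[-0.02,-0.01,0.65],"turn":[0,0,0],"claw":0.4},
  {"linear":[0,0,0.64],"turn":[0,0,0],"claw":0.4},
  {"linear":[0,0,0],"turn":[0,0,0],"claw":0.4},
  {"linear":[0,0,0],"turn":[0,0,0],"claw":0.4},
  {"linear":[0,0,0],"turn":[0,0,0],"claw":1},
  {"linear":[0,0,0],"turn":[0,0,0],"claw":1},
  {"linear":[0,0,0],"turn":[0,0,0],"claw":1},
  {"linear":[0,0,0],"turn":[0,0,0],"claw":1},
  {"linear":[0,0,0],"turn":[0,0,0],"claw":1},
  {"linear":[0,0,0],"turn":[0,0,0],"claw":1},
  {"linear":[0,0,0],"turn":[0,0,0],"claw":1},
], grip_force=45)

```text
time: 54.52
position: [0.6575, -0.0871, 0.1238]
tool_rot: [1.354, 2.834, -0.0]
ft_force: [-0.2, 0.6, 2.0]
grip_width: 0.238
```

move_arm([
  {"linear":[0,0,-0.2],"turn":[0,0,0],"claw":1},
  {"linear":[0,0,-0.2],"turn":[0,0,0],"claw":1},
  {"linear":[0,0,-0.2],"turn":[0,0,0],"claw":1},
  {"linear":[0,0,-0.2],"turn":[0,0,0],"claw":1},
  {"linear":[0,0,-0.4],"turn":[0,0,0],"claw":1},
  {"linear":[0,0,-0.5],"turn":[0,0,0],"claw":1},
  {"linear":[0,0,-0.5],"turn":[0,0,0],"claw":1},
  {"linear":[0,0,0],"turn":[0,0,0],"claw":1},
  {"linear":[0.25,0.55,0],"turn":[0,0,0],"claw":1},
  {"linear":[0.25,0.55,0],"turn":[0,0,0],"claw":1},
  {"linear":[0.25,0.55,0],"turn":[0,0,0],"claw":1},
  {"linear":[0.25,0.55,0],"turn":[0,0,0],"claw":1},
  {"linear":[0.25,0.55,0],"turn":[0,0,0],"claw":1},
  {"linear":[0.25,0.57,0],"turn":[0,0,0],"claw":1},
  {"linear":[0,0,0],"turn":[0,0,0],"claw":1},
  {"linear":[0,0,0],"turn":[0,0,0],"claw":1},
  {"linear":[0,0,0],"turn":[0,0,0],"claw":1},
])

```text
time: 55.93
position: [0.7062, 0.0097, 0.1893]
tool_rot: [1.354, 2.835, -0.002]
ft_force: [-0.0, -0.3, -1.5]
grip_width: 0.239
```

```bash
python3 - <<'E'
from h import *
T=tray(); y=np.degrees(T[2])+180; p,_,s=st(); print(p,s["ft_force"],s["grip_width"])
t=np.array([.6575,-.0871])+(place(T,[-.045,.05,0])-place(T,[0,-.05,0]))[0,:2]; print(t)
plan([(np.r_[t,.145],y,3),(np.r_[t,.1155],y,3)])
E
```

```text
[0.70621428 0.00971939 0.18925953] [-0.04862329 -0.2617406  -1.50116525] 0.23859249536561813
[0.70697908 0.01076123]
x2 [0.0, 0.01, 0.49] [-0.01, 0.0, -0.0] | last [0.01, 0.02, 0.5] [0.0, 0.01, -0.01]
x2 [0.0, 0.0, 0.33] [0.0, -0.0, 0.0] | last [0.0, 0.0, 0.32] [0.0, -0.0, 0.0]
```

move_arm([
  {"linear":[0,0.02,0.4],"turn":[0,0,0],"claw":1},
  {"linear":[0,0.02,0.4],"turn":[0,0,0],"claw":1},
  {"linear":[0,0,0.4],"turn":[0,0,0],"claw":1},
  {"linear":[0,0,0.4],"turn":[0,0,0],"claw":1},
  {"linear":[0,0,0.2],"turn":[0,0,0],"claw":1},
  {"linear":[0,0,0],"turn":[0,0,0],"claw":1},
  {"linear":[0,0,0],"turn":[0,0,0],"claw":1},
])

```text
time: 56.52
position: [0.707, 0.0113, 0.1345]
tool_rot: [-1.353, -2.834, 0.001]
ft_force: [0.6, 0.2, -0.7]
grip_width: 0.245
```

move_arm([
  {"linear":[0,0,0.2],"turn":[0,0,0],"claw":1},
  {"linear":[0,0,0.2],"turn":[0,0,0],"claw":1},
  {"linear":[0,0,0.22],"turn":[0,0,0],"claw":1},
  {"linear":[0,0,0],"turn":[0,0,0],"claw":1},
  {"linear":[0,0,0],"turn":[0,0,0],"claw":1},
])

```text
time: 56.93
position: [0.707, 0.0113, 0.116]
tool_rot: [-1.353, -2.834, 0.001]
ft_force: [-0.1, -0.3, -1.4]
grip_width: 0.237
```

move_arm([
  {"linear":[0,0,0.04],"turn":[0,0,0],"claw":1},
  {"linear":[0,0,0],"turn":[0,0,0],"claw":0.4},
  {"linear":[0,0,0],"turn":[0,0,0],"claw":0.4},
  {"linear":[0,0,0],"turn":[0,0,0],"claw":0.4},
  {"linear":[0,0,-0.4],"turn":[0,0,0],"claw":0.4},
  {"linear":[0,0,-0.8],"turn":[0,0,0],"claw":0.4},
  {"linear":[0,0,-0.9],"turn":[0,0,0],"claw":0.4},
  {"linear":[0,0,-0.8],"turn":[0,0,0],"claw":0.4},
  {"linear":[0,0,0],"turn":[0,0,0],"claw":0.4},
  {"linear":[0,0,0],"turn":[0,0,0],"claw":0.4},
])

```text
time: 57.77
position: [0.7087, 0.0118, 0.2061]
tool_rot: [1.351, 2.831, 0.004]
ft_force: [-0.0, -0.3, -0.0]
grip_width: 0.598
```

```bash
python3 - <<'E'
from h import *
T=tray(); y=np.degrees(T[2])+180; print(st()[0])
im,K,W=cam("side"); im2,K2,W2=cam("top"); H=place(T,[0,-.262,.114]); A=blob(im,proj(K,W,H)[0]); B=blob(im2,proj(K2,W2,H)[0]); print(A,proj(K,W,H),B,proj(K2,W2,H))
r=least_squares(lambda q:np.r_[proj(K,W,np.r_[q,.114])[0]-A[0],proj(K2,W2,np.r_[q,.114])[0]-B[0]],H[0,:2]); print(H,r.x,r.fun)
plan([([.4922,-.2188,.2],y,13)])
E
```

```text
[0.70874978 0.01177156 0.20605098]
(array([410.79310345, 210.18390805]), [3, 1, 26, 23, 174]) [[410.55871674 211.67537873]] (array([393.43181818, 259.88636364]), [12, 10, 8, 7, 44]) [[392.41993852 260.51832755]]
[[ 0.49103474 -0.21799119  0.114     ]] [ 0.49302633 -0.22107829] [-0.0419116   0.31217646  0.21054327 -0.15102737]
x12 [-0.11, -0.8, 0.01] [-0.0, 0.0, 0.0] | last [-0.14, -0.79, -0.03] [-0.01, 0.0, 0.0]
```

move_arm([
  {"linear":[-0.11,-0.8,0.01],"turn":[0,0,0],"claw":0.4},
  {"linear":[-0.11,-0.8,0.01],"turn":[0,0,0],"claw":0.4},
  {"linear":[-0.11,-0.8,0.01],"turn":[0,0,0],"claw":0.4},
  {"linear":[-0.11,-0.8,0.01],"turn":[0,0,0],"claw":0.4},
  {"linear":[-0.11,-0.8,0.01],"turn":[0,0,0],"claw":0.4},
  {"linear":[-0.11,-0.8,0.01],"turn":[0,0,0],"claw":0.4},
  {"linear":[-0.11,-0.8,0.01],"turn":[0,0,0],"claw":0.4},
  {"linear":[-0.11,-0.8,0.01],"turn":[0,0,0],"claw":0.4},
  {"linear":[-0.11,-0.8,0.01],"turn":[0,0,0],"claw":0.4},
  {"linear":[-0.11,-0.8,0.01],"turn":[0,0,0],"claw":0.4},
  {"linear":[-0.11,-0.8,0.01],"turn":[0,0,0],"claw":0.4},
  {"linear":[-0.11,-0.8,0.01],"turn":[0,0,0],"claw":0.4},
  {"linear":[-0.14,-0.79,0],"turn":[0,0,0],"claw":0.4},
  {"linear":[0,0,0],"turn":[0,0,0],"claw":0.4},
  {"linear":[0,0,0],"turn":[0,0,0],"claw":0.4},
  {"linear":[0,0,0],"turn":[0,0,0],"claw":0.4},
])

```text
time: 59.2
position: [0.4925, -0.2178, 0.1983]
tool_rot: [-1.353, -2.834, -0.001]
ft_force: [0.7, -0.9, -0.4]
grip_width: 0.596
```

```bash
python3 - <<'E'
from h import *
T=tray(); y=np.degrees(T[2])+180; print(st()[0])
plan([([.4922,-.2195,.121],y,4)])
E
```

```text
[ 0.4925102  -0.21782052  0.19830845]
x3 [-0.01, -0.01, 0.64] [0.0, -0.0, 0.0] | last [-0.01, -0.01, 0.66] [0.0, -0.02, 0.01]
```

move_arm([
  {"linear":[-0.01,-0.01,0.64],"turn":[0,0,0],"claw":0.4},
  {"linear":[-0.01,-0.01,0.64],"turn":[0,0,0],"claw":0.4},
  {"linear":[-0.01,-0.01,0.64],"turn":[0,0,0],"claw":0.4},
  {"linear":[0,0,0.64],"turn":[0,0,0],"claw":0.4},
  {"linear":[0,0,0],"turn":[0,0,0],"claw":0.4},
  {"linear":[0,0,0],"turn":[0,0,0],"claw":0.4},
  {"linear":[0,0,0],"turn":[0,0,0],"claw":1},
  {"linear":[0,0,0],"turn":[0,0,0],"claw":1},
  {"linear":[0,0,0],"turn":[0,0,0],"claw":1},
  {"linear":[0,0,0],"turn":[0,0,0],"claw":1},
  {"linear":[0,0,0],"turn":[0,0,0],"claw":1},
  {"linear":[0,0,0],"turn":[0,0,0],"claw":1},
  {"linear":[0,0,0],"turn":[0,0,0],"claw":1},
  {"linear":[0,0,0],"turn":[0,0,0],"claw":1},
  {"linear":[0,0,0],"turn":[0,0,0],"claw":1},
  {"linear":[0,0,0],"turn":[0,0,0],"claw":1},
], grip_force=12)

```text
time: 60.53
position: [0.4927, -0.2198, 0.1224]
tool_rot: [1.353, 2.835, 0.0]
ft_force: [0.7, 1.3, 2.6]
grip_width: 0.183
```

```bash
python3 -c "
from h import *
armst()"
```

```text
r 0.2618 ang 90.54 toolyaw-tray 180.01 [ 0.4927 -0.2198  0.1224] [0.7 1.3 2.6] 0.18341463844553205
```

move_arm([
  {"linear":[0.3,0.005,0],"turn":[0,0,0.5],"claw":1},
  {"linear":[0.61,0.02,0],"turn":[0,0,1],"claw":1},
  {"linear":[0.61,0.02,0],"turn":[0,0,1],"claw":1},
  {"linear":[0.61,0.02,0],"turn":[0,0,1],"claw":1},
  {"linear":[0.61,0.02,0],"turn":[0,0,1],"claw":1},
  {"linear":[0.61,0.02,0],"turn":[0,0,1],"claw":1},
  {"linear":[0.61,0.02,0],"turn":[0,0,1],"claw":1},
  {"linear":[0.61,0.02,0],"turn":[0,0,1],"claw":1},
  {"linear":[0.61,0.02,0],"turn":[0,0,1],"claw":1},
  {"linear":[0.61,0.02,0],"turn":[0,0,1],"claw":1},
  {"linear":[0.61,0.02,0],"turn":[0,0,1],"claw":1},
  {"linear":[0.61,0.02,0],"turn":[0,0,1],"claw":1},
  {"linear":[0.61,0.02,0],"turn":[0,0,1],"claw":1},
  {"linear":[0,0,0],"turn":[0,0,0],"claw":1},
  {"linear":[0,0,0],"turn":[0,0,0],"claw":1},
])

```text
time: 61.78
position: [0.4384, -0.0044, 0.1223]
tool_rot: [-2.421, -2.001, 0.001]
ft_force: [-2.6, 0.7, 3.6]
grip_width: 0.18
```

```bash
python3 -c "
from h import *
armst()"
```

```text
r 0.261 ang 40.25 toolyaw-tray 130.2 [ 0.4384 -0.0044  0.1223] [-2.6  0.7  3.6] 0.17999526879872452
```

move_arm([
  {"linear":[0.61,0.02,0],"turn":[0,0,1],"claw":1},
  {"linear":[0.61,0.02,0],"turn":[0,0,1],"claw":1},
  {"linear":[0.61,0.02,0],"turn":[0,0,1],"claw":1},
  {"linear":[0.61,0.02,0],"turn":[0,0,1],"claw":1},
  {"linear":[0.61,0.02,0],"turn":[0,0,1],"claw":1},
  {"linear":[0.61,0.02,0],"turn":[0,0,1],"claw":1},
  {"linear":[0.61,0.02,0],"turn":[0,0,1],"claw":1},
  {"linear":[0.61,0.02,0],"turn":[0,0,1],"claw":1},
  {"linear":[0.61,0.02,0],"turn":[0,0,1],"claw":1},
  {"linear":[0.61,0.02,0],"turn":[0,0,1],"claw":1},
  {"linear":[0,0,0],"turn":[0,0,0],"claw":1},
  {"linear":[0,0,0],"turn":[0,0,0],"claw":1},
  {"linear":[0,0,0],"turn":[0,0,0],"claw":1},
])

```text
time: 62.87
position: [0.5305, 0.1493, 0.1224]
tool_rot: [-2.959, -1.05, 0.001]
ft_force: [-2.8, 3.8, 3.6]
grip_width: 0.181
```

```bash
python3 - <<'E'
from h import *
armst(); T=tray(); a,b=cam("side"),cam("top"); out=[]
s,K,W=a
for p in proj(K,W,place(T,[[-.05,0,.092],[-.276,0,.092],[-.2,.016,.092],[-.2,-.016,.092]])): cv2.drawMarker(s,tuple(p.round().astype(int)),(0,0,255),0,3)
cv2.imwrite("pics/p9.png",cv2.resize(s[180:350,230:400],None,fx=3.5,fy=3.5,interpolation=cv2.INTER_CUBIC))
E
```

```text
r 0.2609 ang 0.09 toolyaw-tray 90.13 [0.5305 0.1493 0.1224] [-2.8  3.8  3.6] 0.1813103128698832
```

View pics/p9.png

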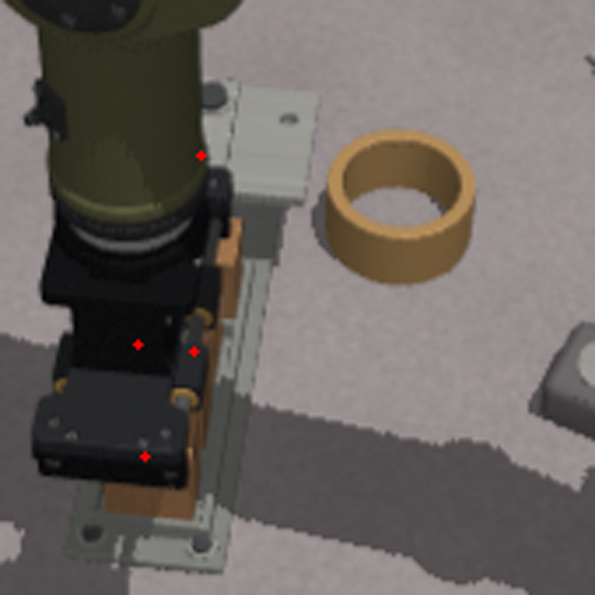

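move_arm([
  {"linear":[0,0,0],"turn":[0,0,0],"claw":0.4},
  {"linear":[0,0,0],"turn":[0,0,0],"claw":0.4},
  {"linear":[0,0,0],"turn":[0,0,0],"claw":0.4},
  {"linear":[0,0,-0.5],"turn":[0,0,0],"claw":0.4},
  {"linear":[0,0,-0.9],"turn":[0,0,0],"claw":0.4},
  {"linear":[0,0,-0.9],"turn":[0,0,0],"claw":0.4},
  {"linear":[0,0,-0.4],"turn":[0,0,0],"claw":0.4},
  {"linear":[0,0,0],"turn":[0,0,0],"claw":0.4},
  {"linear":[0,0,0],"turn":[0,0,0],"claw":0.4},
  {"linear":[0,0,0],"turn":[0,0,0],"claw":0.4},
])

```text
time: 63.8
position: [0.53, 0.1481, 0.2014]
tool_rot: [2.962, 1.047, -0.004]
ft_force: [0.5, -0.3, 0.3]
grip_width: 0.6
```

```bash
python3 - <<'E'
from h import *
T=tray(); y=np.degrees(T[2])+90; print(st()[0])
plan([([.7056,.0131,.2],y,12)])
E
```

```text
[0.53000912 0.14810116 0.20144069]
x11 [0.14, 0.6, 0.0] [-0.0, 0.0, -0.0] | last [0.19, 0.58, 0.04] [-0.01, 0.04, -0.01]
```

move_arm([
  {"linear":[0.14,0.6,0],"turn":[0,0,0],"claw":0.4},
  {"linear":[0.14,0.6,0],"turn":[0,0,0],"claw":0.4},
  {"linear":[0.14,0.6,0],"turn":[0,0,0],"claw":0.4},
  {"linear":[0.14,0.6,0],"turn":[0,0,0],"claw":0.4},
  {"linear":[0.14,0.6,0],"turn":[0,0,0],"claw":0.4},
  {"linear":[0.14,0.6,0],"turn":[0,0,0],"claw":0.4},
  {"linear":[0.14,0.6,0],"turn":[0,0,0],"claw":0.4},
  {"linear":[0.14,0.6,0],"turn":[0,0,0],"claw":0.4},
  {"linear":[0.14,0.6,0],"turn":[0,0,0],"claw":0.4},
  {"linear":[0.14,0.6,0],"turn":[0,0,0],"claw":0.4},
  {"linear":[0.14,0.6,0],"turn":[0,0,0],"claw":0.4},
  {"linear":[0.19,0.58,0.04],"turn":[0,0,0],"claw":0.4},
  {"linear":[0,0,0],"turn":[0,0,0],"claw":0.4},
  {"linear":[0,0,0],"turn":[0,0,0],"claw":0.4},
  {"linear":[0,0,0],"turn":[0,0,0],"claw":0.4},
])

```text
time: 65.05
position: [0.7054, 0.0151, 0.2002]
tool_rot: [-2.96, -1.048, 0.004]
ft_force: [0.4, 0.7, 0.3]
grip_width: 0.599
```

```bash
python3 - <<'E'
from h import *
T=tray(); y=np.degrees(T[2])+90; print(st()[0])
im,K,W=cam("side"); im2,K2,W2=cam("top"); H=place(T,[-.262,0,.114])
for n,i,k,w in(("side",im,K,W),("top",im2,K2,W2)): print(n,proj(k,w,H)[0],blob(i,proj(k,w,H)[0]))
A=blob(im,proj(K,W,H)[0])[0];B=blob(im2,proj(K2,W2,H)[0])[0]
r=least_squares(lambda q:np.r_[proj(K,W,np.r_[q,.114])[0]-A,proj(K2,W2,np.r_[q,.114])[0]-B],H[0,:2]); d=r.x-T[:2]; print(r.x,r.fun,np.hypot(*d),np.degrees(np.arctan2(*(-d)[::-1])-T[2]))
plan([([.7056,.0131,.1135],y,4)])
E
```

```text
[0.70538591 0.01505685 0.20024502]
side [271.41410877 297.09889881] (array([272.        , 296.99224806]), [11, 5, 9, 19, 129])
top [245.3071091  243.55134452] (array([245.92857143, 244.71428571]), [11, 11, 8, 8, 42])
[0.52853789 0.14935763] [ 0.39343786  0.24823165 -0.19640358 -0.54754172] 0.26211207904245726 0.4151212522398949
x3 [-0.01, 0.02, 0.73] [-0.0, 0.0, 0.01] | last [-0.02, 0.0, 0.74] [-0.01, 0.01, -0.0]
```

The arm reads 0.4° from closed, which is good. Gripping the parked pin.

move_arm([
  {"linear":[-0.01,0.01,0.73],"turn":[0,0,0],"claw":0.4},
  {"linear":[-0.01,0.01,0.73],"turn":[0,0,0],"claw":0.4},
  {"linear":[-0.01,0.01,0.73],"turn":[0,0,0],"claw":0.4},
  {"linear":[0,0,0.7],"turn":[0,0,0],"claw":0.4},
  {"linear":[0,0,0],"turn":[0,0,0],"claw":0.4},
  {"linear":[0,0,0],"turn":[0,0,0],"claw":0.4},
  {"linear":[0,0,0],"turn":[0,0,0],"claw":0.4},
], grip_force=45)

```text
time: 65.73
position: [0.707, 0.0136, 0.1169]
tool_rot: [2.961, 1.048, 0.003]
ft_force: [0.7, -0.5, 0.9]
grip_width: 0.599
```

move_arm([
  {"linear":[0,0,0.08],"turn":[0,0,0],"claw":0.4},
  {"linear":[0,0,0],"turn":[0,0,0],"claw":1},
  {"linear":[0,0,0],"turn":[0,0,0],"claw":1},
  {"linear":[0,0,0],"turn":[0,0,0],"claw":1},
  {"linear":[0,0,0],"turn":[0,0,0],"claw":1},
  {"linear":[0,0,0],"turn":[0,0,0],"claw":1},
  {"linear":[0,0,0],"turn":[0,0,0],"claw":1},
  {"linear":[0,0,0],"turn":[0,0,0],"claw":1},
  {"linear":[0,0,0],"turn":[0,0,0],"claw":1},
])

```text
time: 66.48
position: [0.7065, 0.0128, 0.1129]
tool_rot: [2.962, 1.047, 0.0]
ft_force: [-0.2, 0.5, 1.1]
grip_width: 0.239
```

move_arm([
  {"linear":[0,0,-0.3],"turn":[0,0,0],"claw":1},
  {"linear":[0,0,-0.6],"turn":[0,0,0],"claw":1},
  {"linear":[0,0,-0.7],"turn":[0,0,0],"claw":1},
  {"linear":[0,0,-0.7],"turn":[0,0,0],"claw":1},
  {"linear":[0,0,0],"turn":[0,0,0],"claw":1},
  {"linear":[-0.4,-0.04,0],"turn":[0,0,0],"claw":1},
  {"linear":[-0.4,-0.04,0],"turn":[0,0,0],"claw":1},
  {"linear":[-0.4,-0.04,0],"turn":[0,0,0],"claw":1},
  {"linear":[-0.4,-0.04,0],"turn":[0,0,0],"claw":1},
  {"linear":[0,0,0],"turn":[0,0,0],"claw":1},
  {"linear":[0,0,0],"turn":[0,0,0],"claw":1},
  {"linear":[0,0,0],"turn":[0,0,0],"claw":1},
])

```text
time: 67.48
position: [0.6664, -0.0131, 0.1817]
tool_rot: [-2.961, -1.048, -0.001]
ft_force: [-0.4, -0.3, -2.2]
grip_width: 0.238
```

```bash
python3 - <<'E'
from h import *
T=tray(); y=np.degrees(T[2])+90; p,_,s=st(); print(p,s["grip_width"],s["ft_force"])
c=place(T,[-.05,.0006,0])[0]; print(c)
plan([(np.r_[c[:2],.151],y,3)])
im,K,W=cam("side"); q=proj(K,W,np.r_[c[:2],.1])[0].astype(int)
cv2.imwrite("pics/p10.png",cv2.resize(im[q[1]-60:q[1]+30,q[0]-60:q[0]+60],None,fx=6,fy=6,interpolation=cv2.INTER_CUBIC)); print(q-60, proj(K,W,[np.r_[c[:2],.092],np.r_[c[:2],p[2]-.0669]]))
E
```

```text
[ 0.66638781 -0.01308176  0.18169459] 0.23815594519398414 [-0.4254915  -0.28506513 -2.23197321]
[ 0.66382215 -0.01402239  0.        ]
x2 [-0.03, -0.01, 0.34] [-0.0, -0.0, 0.0] | last [-0.03, -0.01, 0.34] [-0.0, -0.01, 0.0]
[227 161] [[287.12188112 224.45107923]
 [286.8929496  217.1171539 ]]
```

View pics/p10.png

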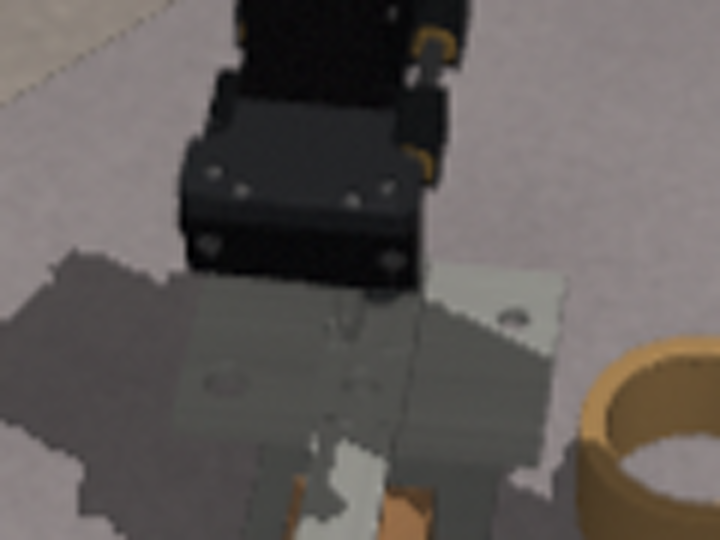

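The tip is at crop (348,340) and the hole at (360,383). The computed −2.6 mm shift lines them up. Lowering.

move_arm([
  {"linear":[-0.09,-0.02,0],"turn":[0,0,0],"claw":1},
  {"linear":[0,0,0.2],"turn":[0,0,0],"claw":1},
  {"linear":[0,0,0.2],"turn":[0,0,0],"claw":1},
  {"linear":[0,0,0.2],"turn":[0,0,0],"claw":1},
  {"linear":[0,0,0.2],"turn":[0,0,0],"claw":1},
  {"linear":[0,0,0.15],"turn":[0,0,0],"claw":1},
  {"linear":[0,0,0],"turn":[0,0,0],"claw":1},
  {"linear":[0,0,0],"turn":[0,0,0],"claw":1},
])

```text
time: 68.2
position: [0.6634, -0.0148, 0.1528]
tool_rot: [-2.961, -1.047, 0.001]
ft_force: [-0.4, 0.2, -1.6]
grip_width: 0.239
```

move_arm([
  {"linear":[0.01,0.01,0.1],"turn":[0,0,0],"claw":1},
  {"linear":[0,0,0.1],"turn":[0,0,0],"claw":1},
  {"linear":[0,0,0.1],"turn":[0,0,0],"claw":1},
  {"linear":[0,0,0.1],"turn":[0,0,0],"claw":1},
  {"linear":[0,0,0.1],"turn":[0,0,0],"claw":1},
  {"linear":[0,0,0],"turn":[0,0,0],"claw":1},
  {"linear":[0,0,0],"turn":[0,0,0],"claw":1},
])

```text
time: 68.78
position: [0.6638, -0.0151, 0.1376]
tool_rot: [2.962, 1.047, -0.001]
ft_force: [1.2, -0.4, -1.9]
grip_width: 0.244
```

Home should be at TCP z ≈ 0.123. Pushing on in small steps.

move_arm([
  {"linear":[0,0,0.1],"turn":[0,0,0],"claw":1},
  {"linear":[0,0,0.1],"turn":[0,0,0],"claw":1},
  {"linear":[0,0,0.1],"turn":[0,0,0],"claw":1},
  {"linear":[0,0,0.1],"turn":[0,0,0],"claw":1},
  {"linear":[0,0,0.1],"turn":[0,0,0],"claw":1},
  {"linear":[0,0,0],"turn":[0,0,0],"claw":1},
  {"linear":[0,0,0],"turn":[0,0,0],"claw":1},
])

```text
time: 69.37
position: [0.6639, -0.0146, 0.1229]
tool_rot: [-2.961, -1.048, 0.001]
ft_force: [-0.9, -0.6, -0.4]
grip_width: 0.239
```

move_arm([
  {"linear":[0,0,0.07],"turn":[0,0,0],"claw":1},
  {"linear":[0,0,0.07],"turn":[0,0,0],"claw":1},
  {"linear":[0,0,0],"turn":[0,0,0],"claw":1},
  {"linear":[0,0,0],"turn":[0,0,0],"claw":1},
])

```text
time: 69.7
position: [0.6644, -0.0142, 0.1228]
tool_rot: [2.961, 1.047, 0.002]
ft_force: [-6.7, 0.2, 16.7]
grip_width: 0.243
```

```bash
python3 -c "
from h import *
armst()"
```

```text
r 0.0495 ang -1.08 toolyaw-tray 90.01 [ 0.6644 -0.0142  0.1228] [-6.7  0.2 16.7] 0.2431126859565964
```

move_arm([
  {"linear":[0,0,0.05],"turn":[0,0,0],"claw":1},
  {"linear":[0,0,0],"turn":[0,0,0],"claw":1},
  {"linear":[0,0,0],"turn":[0,0,0],"claw":1},
])

```text
time: 69.95
position: [0.6647, -0.0141, 0.1227]
tool_rot: [2.961, 1.047, 0.003]
ft_force: [-8.4, -0.5, 22.5]
grip_width: 0.235
```

move_arm([
  {"linear":[0,0,-0.1],"turn":[0,0,0],"claw":1},
  {"linear":[0,0,-0.06],"turn":[0,0,0],"claw":1},
  {"linear":[0,0,0],"turn":[0,0,0],"claw":0.4},
  {"linear":[0,0,0],"turn":[0,0,0],"claw":0.4},
  {"linear":[0,0,0],"turn":[0,0,0],"claw":0.4},
  {"linear":[0,0,0],"turn":[0,0,0],"claw":0.4},
  {"linear":[0,0,-0.5],"turn":[0,0,0],"claw":0.4},
  {"linear":[0,0,-0.9],"turn":[0,0,0],"claw":0.4},
  {"linear":[0,0,-0.9],"turn":[0,0,0],"claw":0.4},
  {"linear":[0,0,-0.9],"turn":[0,0,0],"claw":0.4},
  {"linear":[0.9,0,-0.4],"turn":[0,0,0],"claw":0.4},
  {"linear":[0.9,0,-0.4],"turn":[0,0,0],"claw":0.4},
  {"linear":[0.9,0,-0.4],"turn":[0,0,0],"claw":0.4},
  {"linear":[0,0,0],"turn":[0,0,0],"claw":0.4},
  {"linear":[0,0,0],"turn":[0,0,0],"claw":0.4},
])

```text
time: 71.2
position: [0.7275, 0.0382, 0.254]
tool_rot: [-2.959, -1.051, -0.0]
ft_force: [-0.4, -0.9, 0.6]
grip_width: 0.601
```

```bash
python3 - <<'E'
from h import *
look(); s,K,W=cam("side"); t=cam("top")[0]
T=tray(); H=place(T,[-.262,0,.114]); print(proj(K,W,H),blob(s,proj(K,W,H)[0]))
a=cv2.resize(s[185:345,235:345],None,fx=3.75,fy=3.75,interpolation=cv2.INTER_CUBIC)
b=cv2.resize(t[150:310,130:370],None,fx=1.6,fy=1.6,interpolation=cv2.INTER_CUBIC)
c=np.zeros((600,800,3),np.uint8); c[:a.shape[0],:a.shape[1]]=a; c[:b.shape[0],a.shape[1]:a.shape[1]+b.shape[1]]=b[:,:800-a.shape[1]]
cv2.imwrite("pics/p11.png",c)
E
```

```text
[0.7268 0.0364 0.2534] 71.25
[ 0.5913 -0.1394 -1.3046] (58.2, 92.9) 208 [   1.9 -134.6    0. ] -23.7
[[271.41410877 297.09889881]] (array([269.88976378, 296.68503937]), [9, 5, 9, 18, 127])
```

View pics/p11.png

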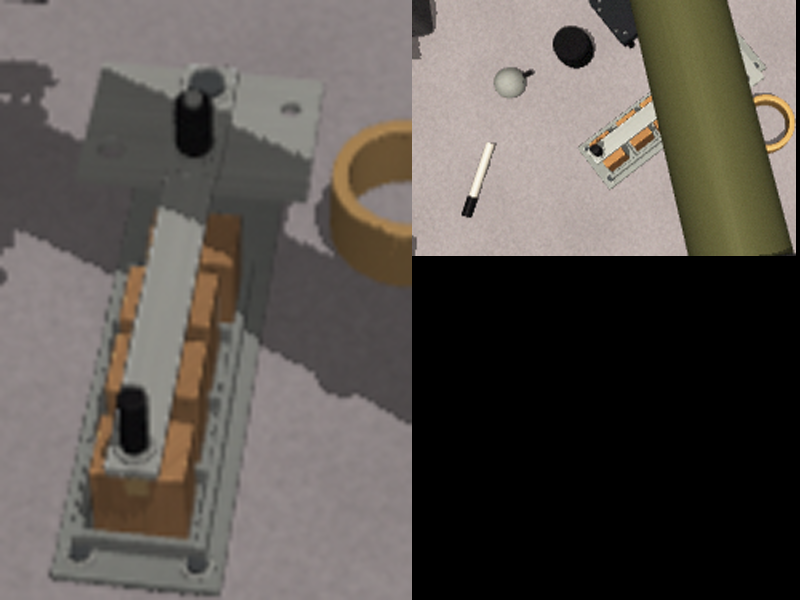

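The final view shows the pin home at (193,125) and the arm over the row. All four cartons are upright in their compartments, and the robot is clear. Handing in.

```bash
python3 -c "
from h import *
print(ctrl.close_job(), st()[2]['time'])"
```

```text
the job is handed in; nothing more can be done
the job is handed in; nothing more can be done
```

The job is done and handed in at about 71 s of the 210 s allowed. The arm was unpinned, pinned open while all four cartons went in, one per compartment, then swung back and locked through the closed hole.

**Pin:** it stopped at TCP height 0.1227 m, within 0.2 mm of the height worked out for fully home. It held there against a 22 N push, well above the 5 to 12 N the balls need.

**Hold-down arm:** before pinning it read 0.4° from closed, and the last picture shows it over the row.

**Cartons:** before the arm closed, all four read upright and within about 1° of square, at 100, 145, 195 and 250 mm from the pivot. The last picture still shows all four upright.

**Bystanders:** I did not measure them again at the end. Of the seven, the final views show the lens, bell, marker and tape roll; the camera, cutter and tape measure are outside them.

Checks that disagreed or went less cleanly:
- The carton in compartment 1 shifted about 8 mm within its compartment after I placed it, probably the announced knock. It read 3.7 mm off centre along the row and 4.8 mm across it, just inside the compartment's slack of about 4 and 6 mm, so I left it.
- The carton in compartment 4 read 4 mm off centre along the row, also at that limit.
- I gave one small correction with the wrong sign while picking a carton, about 5 mm off. I corrected it before gripping and nothing was touched.
- The tool often stopped 2 to 4 mm higher than commanded, so I set the pin and cartons down by measured height and force.

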